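# Lock the wafer press by feel

### The job

Push the lid of the wafer press down by its wooden knob until it is fully seated. Then take the wooden-handled locking pin, bring its steel tip into the slot in the back of the press (the side away from the robot), feel along inside the slot for the one hole in the strike plate that you cannot see, and push the pin in level until its handle meets the back of the press. Leave it there with the lid still down, and do not disturb the other things on the table.

Things in the scene. Friction and masses are not known exactly. Their poses are not given: they have to be found in the camera images.
- press: Fixed grey wafer press, frame 100 (x) x 186 (y) x 100 mm high, 144 mm to the knob's top when shut. Origin: centre of its underside; x points to its back (away from the robot), y along its width, z up. Its outer back face is the plane x = 50 mm, pierced by one level slot. Inside, a steel strike plate hangs from the lid; the lid's joint says how it moves.
- slot (a point): Middle of the slot, on the outer back face (press x 50, y 0, z 60 mm), press axes. The slot is 76 mm long (y) and 18 high. The strike plate's flat face is 9 mm in from here, 24 mm thick, with one 18 x 18 mm square through hole; lid down, the hole is centred at slot height, its centre anywhere within 25 mm either side of the slot's middle. The plate does not yield to the pin.
- lid (a joint): Height in m of the lid above its seat: 0 fully seated, up to 0.035. It slides straight down and stays where it is left (friction); about 7 to 12 N downward moves it. The strike plate goes with it: with the lid up, solid plate closes the slot and there is no hole to find.
- lid_knob_top (a point): Centre of the top of the lid's round wooden knob (44 mm across, top flat about 36 mm across), moves with the lid; 144 mm above the table when the lid is seated.
- lock_pin: Locking pin, 160 mm, 0.1 to 0.2 kg, flat on the table. Wooden block handle 90 long (x) x 24 wide (y) x 32 mm high (z), x -45 to +45 mm; from the middle of its -x end a round steel shank, 12 mm thick, 70 mm long, its last 12 mm tapered to 3 to 6 mm, runs along -x at z = 16 mm. Origin: middle of the handle's underside. In the press its x lies along the press's x (tip to the robot).
- pin_tip (a point): Tip of the steel shank (pin x = -115, z = 16 mm).
- pin_grip (a point): Middle of the pin's wooden handle (pin x = 0, z = 16 mm).
- spanner: Bystander: steel open-ended spanner, 180 mm, flat on the table. Origin under its middle.
- screwdriver: Bystander: screwdriver with red handle, 216 mm, lying. Origin under its middle.
- tea_mug: Bystander: spotted mug, 82 x 114 x 91 mm. Origin under its middle.
- twist_timer: Bystander: round white kitchen timer, 67 mm across, 50 mm high. Origin under its middle.
- folding_bar: Bystander: dark metal folding bar on a foot, 55 x 100 x 55 mm. Origin under its middle.
- spice_cup: Bystander: small pale green cup, 71 mm across, 41 mm high. Origin under its middle.
- single_wafer: Bystander: round golden wafer, 75 mm across, 4 mm thick, flat on the table. Origin under its middle.
Not all that is in view belongs to the job. What is shaped like the lock_pin but yellow is not meant.

How it is judged:
By the outcome, as a careful person would: the job done as asked, in the order asked, and still so for the second after the job is handed in, with the robot touching nothing.
It also fails if it takes over 72 s, if anything falls off the work surface, if the arm or the gripper's body presses on something with over 40 N, if the wrist force passes 120 N, or if a joint passes its speed limit or range.

### The arm

A 7-joint arm with a two-finger parallel gripper is mounted at the origin on a cart in front of the work surface, level with it; the furniture and walls round the work are solid. World frame = base frame: x ahead of the robot, y to its left, z up, the work surface at z = 0. Lengths are in m, angles in rad, forces in N, time in s.
With the tool pointing down it reaches from about 0.4 to 0.85 m from the base axis. Payload 10.4 kg.
Tool frame: the origin (TCP) lies on the centre line of the jaws, within the pads' length; the fingertips stand 8 mm ahead of it and the grasp point (between the pads) lies 11 mm behind it; z points along the fingers, y is the direction in which the jaws open and shut (so a half turn about z gives the same grasp; the last joint's range is limited). The gripper opens to 85 mm and grips with 20 to 120 N. Pads are 22 mm wide; open, the fingers measure 114 mm over their backs; the gripper's body (76 mm by 85 mm) begins 54 mm behind the grasp point. The pads swing forward as they close: fully open they stand 13 mm farther back than shut.
Start: joints at [1.244, 0.332, -0.065, 1.46, 0.022, 1.35, -0.088], TCP at [0.187, -0.596, 0.239] pointing down, gripper open.
Joint ranges: [-2.6, 2.6], [-0.5, 2.12], [-1.47, 1.34], [0.16, 2.42], [-1.27, 4.41], [0.06, 2.06], [-2.6, 2.6]. Speed limits (rad/s): [2.22, 2.22, 2.79, 2.79, 3.14, 3.14, 3.14].

### API

Orientations are given as a unit quaternion [x, y, z, w].
In Python, from workcell import manip gives the robot as it stands.
- The arm moves only by the tool arm_command, never from a script. Its argument "targets" is text: rows parted by semicolons, each of 6 numbers parted by spaces: the shift along the tool's x, y, z in mm, then the turn, a rotation vector about the tool's x, y, z in rad. A call has 1 to 5 rows; each row shifts and turns the commanded pose from where the row before left it, along the tool's axes as they then stand; what a row does not reach is not made up. A row lasts 1/8 s, in which the tool goes at most 62.5 mm and 10.7 degrees, less where a joint would pass 70% of its speed; a pose out of reach is approached as far as the arm can. A call is refused whole if a number of a shift passes 62.5 or a number of a turn 0.188, either way. A call with a gripper value outside its range is refused whole. "grip" is the finger opening in mm, from 0 to 85.4, set as the call begins (left out, the last holds). The fingers move at their own pace and stop on an object; "squeeze" is the grip in N (left out, the last holds). Time passes only in rows, so rows that do not move let the fingers close. It gives the time, the measured TCP pose, the force and the opening at its end, in the units of the state.
- manip.get_obs(): the state, without advancing time (a new reading comes with each control period).
- manip.camera(name): name is "scene" or "top" or "wrist"; returns a dict with "frame" (480x640x3 uint8, red, green, blue), "vertical_fov" (degrees; the focal length in pixels is half the picture's height over the tangent of half this angle, whatever the lens; pixels are square), "cx", "cy" (the principal point, pixels), "rvec" (rotation vector, rad) and "tvec" (3), from world to camera coordinates, as OpenCV has them. Camera axes: x right, y down, z forward; pixel columns grow to the right and rows downward; lengths in m; the calibration is good to about 2 mm. A picture is of the moment at which its call begins. There is no depth.
- manip.hand_in(): hands the job in, once; it reports no verdict.
Trained networks look in a picture, given as the dict that the camera call returned (one of the last four; its "shot" number tells which), for a name from the list of things; names that differ only in an ending like _2 or _b are one class to them, and where a whole thing is asked for, a point or a joint stands for the part that bears it (a point fixed in the world has none). Each returns a list of dicts, best first, with "p" (0 to 1); they miss things now and then, are a little off and sometimes report something else, mostly with a low value. They report only what shows in the picture. A call takes as long as a camera call. They do not tell look-alikes from the thing itself.
- manip.search_frame(picture, name): "xyz" ([x, y, z] in m, in the coordinates of the camera as it stood for that picture, good to about 4 mm: the middle of the surface that is visible of it).
The state is a dict: "clock": time; "joint_pos": joint angles; "joint_velocities": joint speeds; "tau": joint torques, N m; "position": TCP position; "ee_rot": TCP orientation; "ft_force": force on the tool from outside, world axes, zero at the start; "torque": the same for the moment, N m; "grip_width": opening from 0.0 (shut) to 1.0 (fully open).
Only numpy, scipy, OpenCV 4.12 (cv2) and the standard library are available. Lean on these libraries where they do the work, as an engineer would, in place of code of your own. Each camera call takes 0.05 s, during which the arm holds its last target.

## Working session

There is one attempt and no reset: what is moved stays moved. The work goes in short steps, Python scripts to look and compute and a tool call to move; the robot and the scene stay as the last step left them, time stands still between calls to the robot, and variables do not carry over. Pictures are saved under pics/ and viewed, and the job is handed in when it is done.

Besides the shell and the picture viewer there is one more tool, called after ">>>" as name(argument=value, ...), one argument or row to a line, values as JSON. arm_command: Moves the arm, as the interface text tells. Its arguments: {"type":"object","properties":{"targets":{"type":"string"},"grip":{"type":"number"},"squeeze":{"type":"number"}},"required":["targets"]}

```bash
ls; mkdir -p pics
cat > h.py <<'E'
import numpy as np, cv2
from workcell import manip
from scipy.spatial.transform import Rotation as R
def K(c):
    f=240/np.tan(np.radians(c['vertical_fov'])/2); return np.array([[f,0,c['cx']],[0,f,c['cy']],[0,0,1]])
def Rt(c): return R.from_rotvec(np.ravel(c['rvec'])).as_matrix(), np.ravel(c['tvec'])
def proj(c,P):
    r,t=Rt(c); q=(r@np.atleast_2d(P).T).T+t; u=(K(c)@q.T).T; return u[:,:2]/u[:,2:]
def onz(c,uv,z):
    r,t=Rt(c); d=r.T@np.linalg.inv(K(c))@np.array([uv[0],uv[1],1.]); o=-r.T@t; return o+d*(z-o[2])/d[2]
def toW(c,x):
    r,t=Rt(c); return r.T@(np.array(x)-t)
def save(c,n,crop=None,s=1):
    im=c['frame'][:,:,::-1]
    if crop: x0,y0,x1,y1=crop; im=im[y0:y1,x0:x1]
    if s!=1: im=cv2.resize(im,None,fx=s,fy=s,interpolation=cv2.INTER_CUBIC)
    cv2.imwrite('pics/'+n+'.png',im)
def obs():
    o=manip.get_obs(); print({k:np.round(o[k],4).tolist() for k in ('clock','joint_pos','position','ee_rot','ft_force','torque','grip_width')}); return o
E
python3 - <<'E'
from h import *
obs()
for n in ('scene','top'):
    c=manip.camera(n); save(c,n+'0'); r,t=Rt(c); print(n,c['vertical_fov'],-r.T@t, r[2])
    for k in ('press','lid','slot','lid_knob_top','lock_pin','pin_tip','pin_grip'):
        for d in manip.search_frame(c,k)[:3]: print(k,round(d['p'],2),toW(c,d['xyz']).round(3))
E
```

```text
pics
{'clock': 0.0, 'joint_pos': [1.2444, 0.3329, -0.0647, 1.4609, 0.0216, 1.3499, -0.0885], 'position': [0.1869, -0.596, 0.2385], 'ee_rot': [0.9885, 0.1513, -0.0001, -0.0007], 'ft_force': [-0.0152, 0.5128, 0.2085], 'torque': [-0.0006, -0.0209, 0.0733], 'grip_width': 0.9998}
scene 42.664805424540944 [-0.33277742  0.65871842  1.25137242] [ 0.53415056 -0.37661961 -0.7568625 ]
press 0.62 [ 0.413 -0.032  0.125]
lid 0.64 [ 0.428 -0.037  0.125]
slot 0.65 [0.384 0.161 0.002]
slot 0.55 [ 0.415 -0.033  0.128]
lid_knob_top 0.79 [ 0.428 -0.044  0.126]
lock_pin 0.82 [ 0.602 -0.232  0.023]
lock_pin 0.63 [0.387 0.163 0.002]
lock_pin 0.61 [ 0.423 -0.042  0.122]
pin_tip 0.65 [ 0.606 -0.235  0.023]
pin_grip 0.85 [ 0.605 -0.232  0.021]
pin_grip 0.72 [ 0.556 -0.359  0.028]
top 52.95313763148012 [0.28891521 0.09259698 1.34695261] [ 0.16187617 -0.0230486  -0.98654187]
press 0.93 [ 0.435 -0.055  0.128]
press 0.63 [ 0.557 -0.368  0.035]
lid 0.95 [ 0.431 -0.056  0.126]
slot 0.86 [ 0.429 -0.057  0.128]
lid_knob_top 0.91 [ 0.435 -0.057  0.125]
lid_knob_top 0.54 [ 0.432 -0.056  0.129]
lock_pin 0.95 [ 0.608 -0.236  0.032]
pin_tip 0.75 [ 0.553 -0.36   0.03 ]
pin_tip 0.57 [ 0.609 -0.235  0.034]
pin_grip 0.61 [ 0.556 -0.365  0.031]
pin_grip 0.58 [ 0.607 -0.232  0.029]
```

View pics/scene0.png

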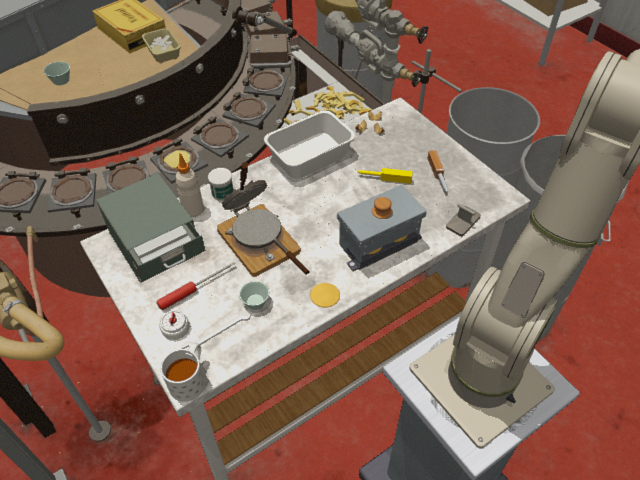

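View pics/top0.png

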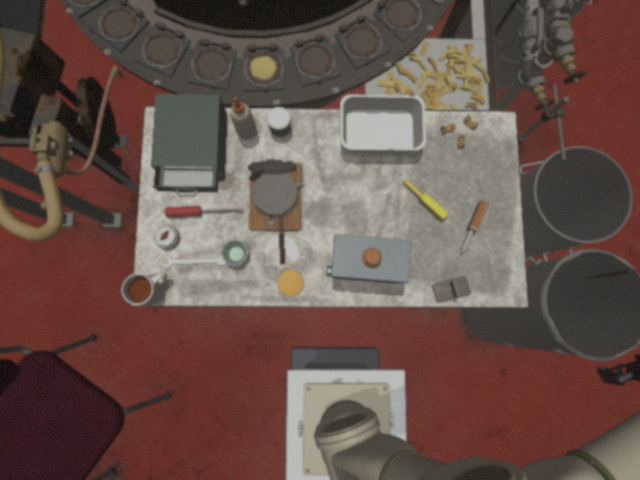

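Run:
```python
from h import *
c=manip.camera('scene'); save(c,'s1',(320,130,520,280),4)
c=manip.camera('top'); save(c,'t1',(310,170,510,320),4)
for n,uv,z in (('pin end',(481,203),.016),('tip',(461.5,253),.016),('ytip',(405,182),.016),('knob',(372,257),.175)): print(n,onz(c,uv,z))
```

```text
pin end [ 0.61266387 -0.3863169   0.016     ]
tip [ 0.46820224 -0.32409942  0.016     ]
ytip [ 0.67228193 -0.16969206  0.016     ]
knob [ 0.43528378 -0.05254205  0.175     ]
```

View pics/s1.png

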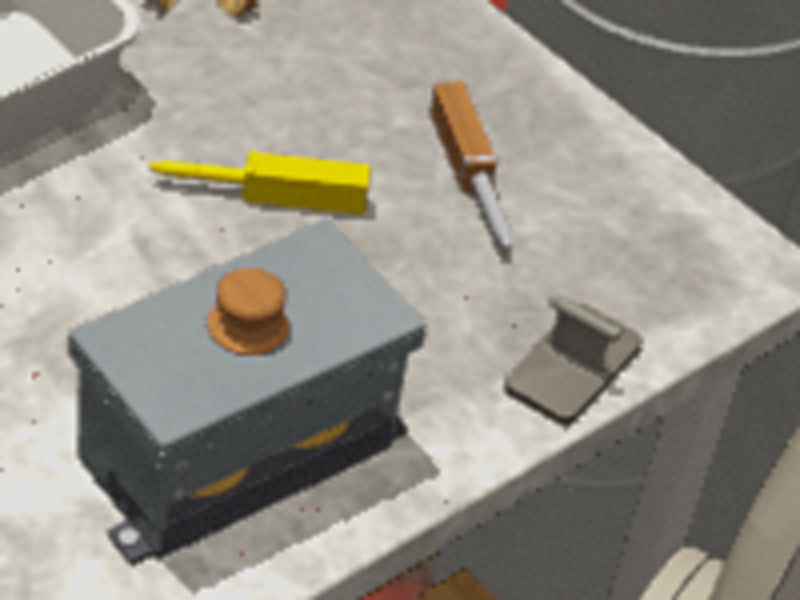

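View pics/t1.png

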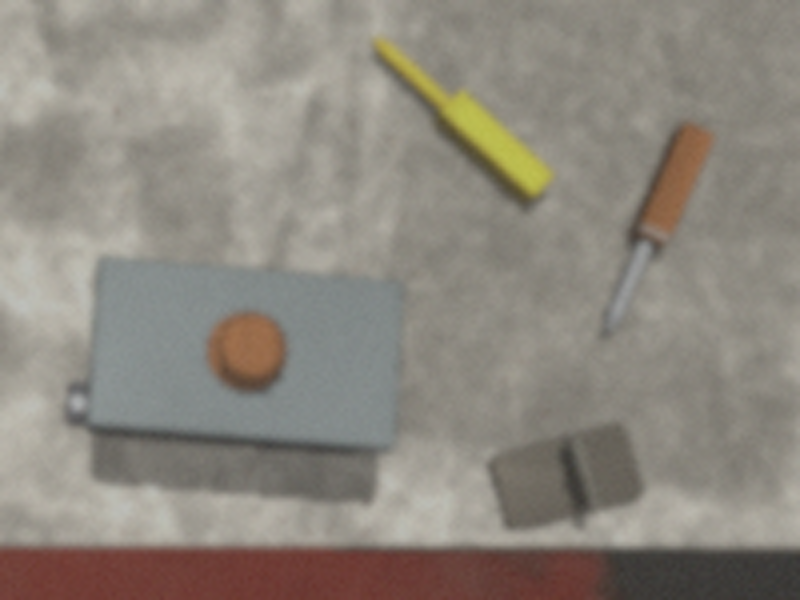

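Run:
```python
from h import *
c=manip.camera('top'); d=manip.camera('scene')
# crops for fine measurement
save(c,'t_press',(325,230,425,290),8); save(d,'s_press',(335,180,435,255),8); save(c,'t_pin',(440,190,510,270),7); save(d,'s_pin',(420,145,460,200),10)
```

```text
(no output)
```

View pics/t_press.png

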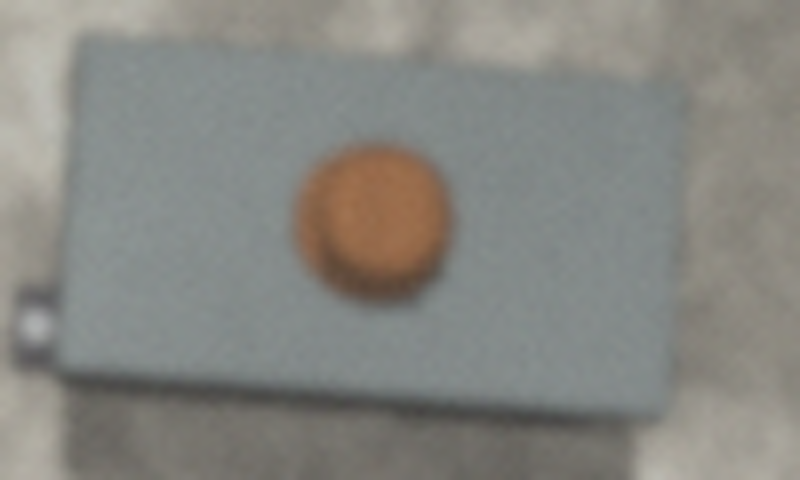

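View pics/s_press.png

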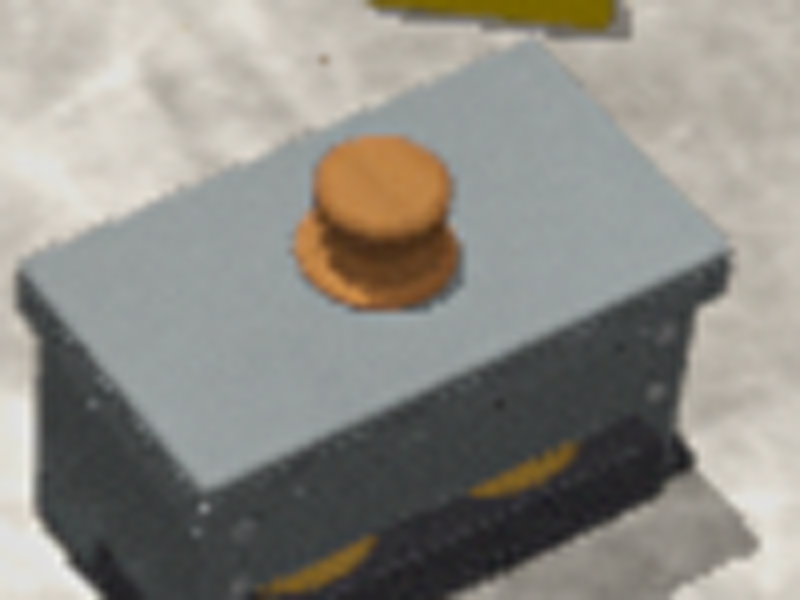

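View pics/t_pin.png

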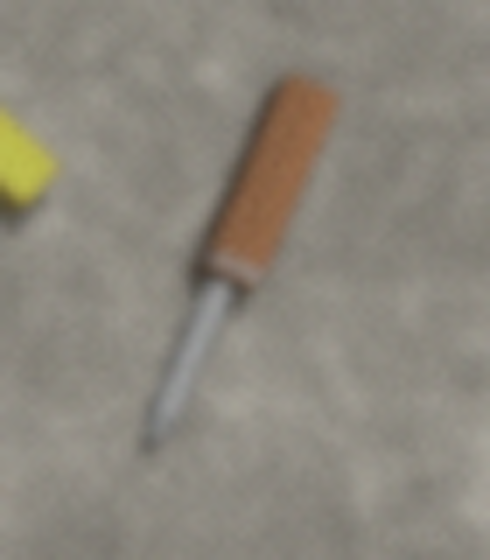

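View pics/s_pin.png

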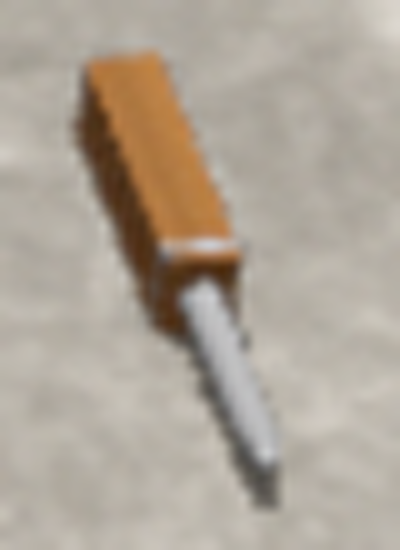

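Run:
```python
from h import *
c=manip.camera('top'); d=manip.camera('scene')
def tri(a,b):
    P=[K(x)@np.column_stack(Rt(x)) for x in (c,d)]
    X=cv2.triangulatePoints(P[0],P[1],np.array(a,float),np.array(b,float)).ravel(); X=X[:3]/X[3]
    print(X.round(4),'res',(proj(c,X)[0]-a).round(1),(proj(d,X)[0]-b).round(1)); return X
T=lambda x,y:(324.94+x/8,229.94+y/8); S=lambda x,y:(334.94+x/8,179.94+y/8)
L=[tri(T(*a),S(*b)) for a,b in (((78,38),(20,265)),((688,88),(535,42)),((662,415),(728,250)),((60,375),(205,488)),((388,213),(383,187)))]
L=np.array(L); BL,BR,FR,FL,k=L
print('mean',L[:4].mean(0), 'yaw', [np.degrees(np.arctan2(-(v)[0],v[1])) for v in (BL-BR,FL-FR)],[np.degrees(np.arctan2(v[1],v[0])) for v in (BL-FL,BR-FR)], np.linalg.norm(BL-BR),np.linalg.norm(BL-FL))
T=lambda x,y:(439.93+x/7,189.93+y/7); S=lambda x,y:(419.95+x/10,144.95+y/10)
print('pin')
e1=tri(T(290,75),S(88,65));e2=tri(T(338,97),S(158,55));f1=tri(T(212,253),S(163,245));f2=tri(T(262,270),S(235,240));t=tri(T(150,445),S(268,495))
m=(e1+e2+f1+f2)/4; a=(e1+e2-f1-f2)/2; print(m,np.degrees(np.arctan2(a[1],a[0])),np.linalg.norm(a), np.degrees(np.arctan2(*( (m-t)[[1,0]]))))
```

```text
[0.4999 0.0378 0.1231] res [-0.4 -0.3] [0.3 0. ]
[ 0.4861 -0.1593  0.1207] res [-0.6 -0.6] [0.5 0. ]
[ 0.3796 -0.1487  0.1222] res [-0.4 -0.3] [0.3 0. ]
[0.3925 0.0451 0.125 ] res [-1.  -0.9] [0.9 0.1]
[ 0.4407 -0.0573  0.1526] res [-0.6 -0.6] [0.5 0. ]
mean [ 0.43952545 -0.05625071  0.12275008] yaw [np.float64(-4.0176106341864495), np.float64(-3.788557420136832)] [np.float64(-3.894852413283404), np.float64(-5.6918929948735375)] 0.19755940047718193 0.10772887487494893
pin
[ 0.6176 -0.3822  0.0283] res [-0.4 -0.4] [0.3 0. ]
[ 0.6081 -0.401   0.0296] res [-0.3 -0.3] [0.3 0. ]
[ 0.5434 -0.3454  0.0325] res [-0.5 -0.4] [0.4 0. ]
[ 0.537  -0.3676  0.0275] res [-0.3 -0.2] [0.2 0. ]
[ 0.4702 -0.3261  0.0025] res [-0.6 -0.6] [0.5 0. ]
[ 0.5765249  -0.37401866  0.02946827] -25.763721065755625 0.08071000621548315 -24.266073088484195
```

>>> arm_command(
  targets="40 -44 0 0 0 0;40 -44 0 0 0 0;40 -44 0 0 0 0;40 -44 0 0 0 0;40 -44 0 0 0 0",
  grip=0,
  squeeze=40,
)

```text
clock: 1.72
position: [0.3126, -0.3248, 0.2396]
ee_rot: [0.988, 0.151, 0.0, 0.0]
ft_force: [1.2, -0.4, 0.3]
grip_width: -0.002
```

>>> arm_command(
  targets="40 -44 0 0 0 0;40 -44 0 0 0 0;40 -44 0 0 0 0;40 -43 0 0 0 0;40 -43 0 0 0 0",
)

```text
clock: 2.35
position: [0.4382, -0.057, 0.2397]
ee_rot: [0.989, 0.151, 0.0, 0.001]
ft_force: [1.1, -1.3, -0.1]
grip_width: -0.002
```

>>> arm_command(
  targets="0 0 0 0 0 0.187;0 0 0 0 0 0.187;0 0 0 0 0 0",
)

```text
clock: 2.72
position: [0.4377, -0.0588, 0.2394]
ee_rot: [0.999, -0.034, 0.0, 0.0]
ft_force: [0.0, 0.1, 0.9]
grip_width: -0.001
```

Run:
```python
from h import *
obs()
for n in ('wrist','top','scene'):
    c=manip.camera(n); save(c,n+'2',None if n!='scene' else (320,130,520,280),1 if n!='scene' else 4); r,t=Rt(c); print(-r.T@t)
```

```text
{'clock': 2.725, 'joint_pos': [0.7189, -0.0508, -0.6572, 1.8849, -0.032, 1.2968, -1.5688], 'position': [0.4377, -0.0588, 0.2394], 'ee_rot': [0.9994, -0.0345, 0.0001, 0.0001], 'ft_force': [0.0489, 0.1393, 0.8732], 'torque': [0.0154, 0.016, -0.0207], 'grip_width': -0.0009}
[ 0.51850839 -0.0638384   0.37485037]
[0.28891521 0.09259698 1.34695261]
[-0.33277742  0.65871842  1.25137242]
```

View pics/wrist2.png

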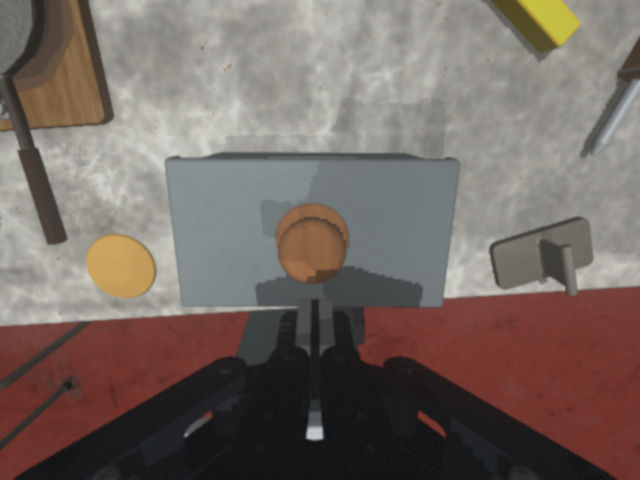

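View pics/scene2.png

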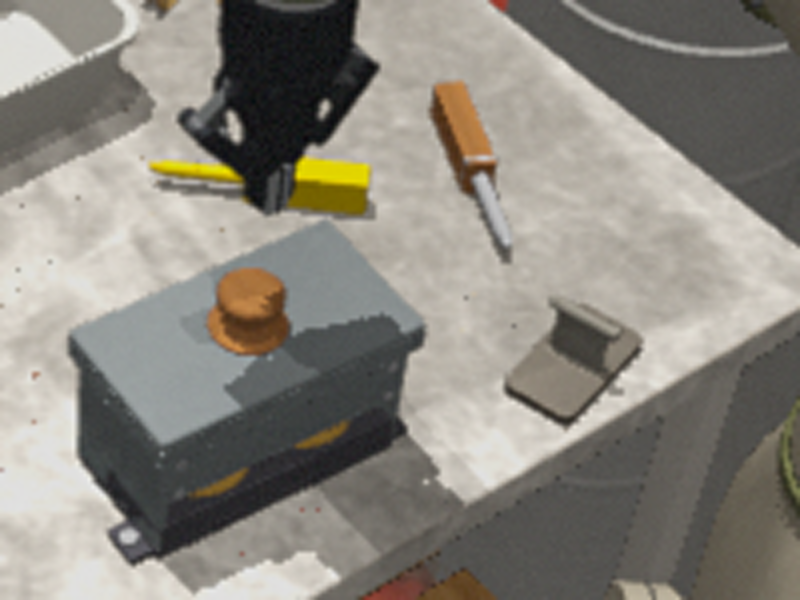

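Run:
```python
from h import *
c=manip.camera('wrist'); d=manip.camera('scene')
for z in (.155,.165,.175): print(z,onz(c,(311,252),z))
for z in (.12,.13):
  P=[onz(c,u,z) for u in ((167,158),(459,158),(443,306),(182,306))]
  print(z,np.array(P).round(4).tolist(),np.mean(P,0).round(4),np.linalg.norm(P[0]-P[1]),np.linalg.norm(P[0]-P[3]))
def tri(c,a,d,b):
    P=[K(x)@np.column_stack(Rt(x)) for x in (c,d)]
    X=cv2.triangulatePoints(P[0],P[1],np.array(a,float),np.array(b,float)).ravel(); X=X[:3]/X[3]
    print(X.round(4),'res',(proj(c,X)[0]-a).round(1),(proj(d,X)[0]-b).round(1)); return X
S=lambda x,y:(334.94+x/8,179.94+y/8)
for a,b in zip(((167,158),(459,158),(443,306),(182,306),(311,252)),((20,265),(535,42),(728,250),(205,488),(383,187))): tri(c,a,d,S(*b))
```

```text
0.155 [ 0.44090036 -0.05662057  0.155     ]
0.165 [ 0.44442967 -0.05694849  0.165     ]
0.175 [ 0.44795898 -0.0572764   0.175     ]
0.12 [[0.5021, 0.0367, 0.12], [0.489, -0.1597, 0.12], [0.3778, -0.1537, 0.12], [0.3912, 0.0465, 0.12]] [ 0.44   -0.0576  0.12  ] 0.19685849522263973 0.11124347649718648
0.13 [[0.5027, 0.0328, 0.13], [0.4901, -0.156, 0.13], [0.3834, -0.1502, 0.13], [0.3962, 0.0422, 0.13]] [ 0.4431 -0.0578  0.13  ] 0.18913326386317988 0.10687799766834823
[0.5024 0.0368 0.1204] res [-0.5 -0.4] [0.1 0. ]
[ 0.4889 -0.1603  0.1181] res [-0.3 -0.1] [ 0. -0.]
[ 0.3804 -0.1499  0.1218] res [-4.2 -1.6] [ 0.4 -0.3]
[0.3942 0.0457 0.124 ] res [-1.5 -1.1] [0.2 0. ]
[ 0.4408 -0.056   0.1535] res [-1.  -0.6] [ 0.1 -0. ]
```

>>> arm_command(
  targets="3 -2 20 0 0 0;0 0 20 0 0 0;0 0 10 0 0 0;0 0 10 0 0 0;0 0 8 0 0 0",
)

```text
clock: 3.6
position: [0.441, -0.0571, 0.1711]
ee_rot: [0.999, -0.035, 0.0, 0.0]
ft_force: [-0.5, -0.1, -0.0]
grip_width: -0.003
```

>>> arm_command(
  targets="0 0 5 0 0 0;0 0 4 0 0 0;0 0 4 0 0 0;0 0 3 0 0 0",
)

```text
clock: 4.1
position: [0.4409, -0.057, 0.1553]
ee_rot: [0.999, -0.035, 0.0, 0.0]
ft_force: [-1.8, 0.1, 4.3]
grip_width: -0.0
```

>>> arm_command(
  targets="0 0 2 0 0 0;0 0 1 0 0 0;0 0 1 0 0 0;0 0 0 0 0 0",
)

```text
clock: 4.6
position: [0.4409, -0.0571, 0.152]
ee_rot: [0.999, -0.035, 0.0, 0.0]
ft_force: [-5.6, 1.0, 12.9]
grip_width: 0.0
```

>>> arm_command(
  targets="0 0 2 0 0 0;0 0 2 0 0 0;0 0 0 0 0 0",
)

```text
clock: 4.97
position: [0.4411, -0.0571, 0.1517]
ee_rot: [0.999, -0.035, -0.0, 0.001]
ft_force: [-29.2, 3.3, 63.3]
grip_width: -0.001
```

>>> arm_command(
  targets="0 0 -10 0 0 0;0 0 -40 0 0 0;0 0 -40 0 0 0;16 57 0 0 0 0;16 57 0 0 0 0",
  grip=60,
)

```text
clock: 5.6
position: [0.4654, -0.1744, 0.238]
ee_rot: [0.999, -0.034, 0.001, 0.001]
ft_force: [-0.1, -0.4, 0.8]
grip_width: 0.703
```

>>> arm_command(
  targets="16 57 0 0 0 0;16 57 0 0 0 0;16 57 0 0 0 0;0 0 0 0 0 0.18;0 0 0 0 0 0.18",
)

```text
clock: 6.22
position: [0.5005, -0.3476, 0.2362]
ee_rot: [0.976, -0.217, -0.0, -0.001]
ft_force: [0.8, 0.7, -0.5]
grip_width: 0.703
```

>>> arm_command(
  targets="0 0 0 0 0 0",
)

```text
clock: 6.35
position: [0.5007, -0.3469, 0.2368]
ee_rot: [0.977, -0.213, -0.0, -0.0]
ft_force: [-1.2, 0.2, -0.2]
grip_width: 0.701
```

Run:
```python
from h import *
obs()
c=manip.camera('wrist'); save(c,'w3'); 
for k in ('lock_pin','pin_tip','pin_grip'):
    for d in manip.search_frame(c,k)[:3]: print(k,round(d['p'],2),toW(c,d['xyz']).round(3))
d=manip.camera('scene'); save(d,'s3',(320,130,520,280),4)
```

```text
{'clock': 6.35, 'joint_pos': [0.8505, 0.3273, -0.4022, 1.4922, 0.1293, 1.3487, -1.561], 'position': [0.5007, -0.3469, 0.2368], 'ee_rot': [0.9771, -0.2129, -0.0001, -0.0001], 'ft_force': [-1.1986, 0.1644, -0.2303], 'torque': [-0.0084, -0.0097, -0.0039], 'grip_width': 0.7014}
lock_pin 0.77 [ 0.613 -0.242  0.037]
lock_pin 0.67 [ 0.57  -0.366  0.035]
pin_tip 0.93 [ 0.565 -0.364  0.033]
pin_tip 0.65 [ 0.61  -0.237  0.032]
pin_tip 0.51 [ 0.472 -0.081  0.114]
pin_grip 0.8 [ 0.569 -0.366  0.033]
pin_grip 0.78 [ 0.61  -0.24   0.031]
```

View pics/w3.png

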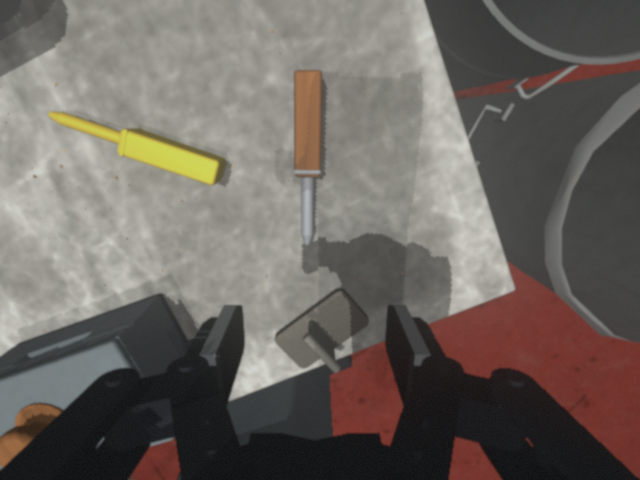

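View pics/s3.png

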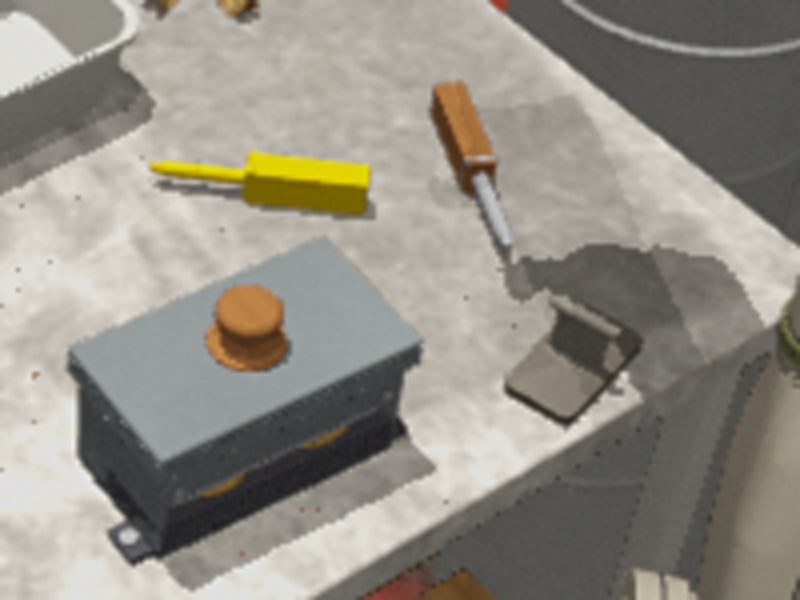

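Run:
```python
from h import *
c=manip.camera('wrist'); o=manip.get_obs()
P=np.array([onz(c,u,.032) for u in ((295,70.5),(322,70.5),(320.5,171),(295.5,171))]); t=onz(c,(308,242),.016)
print(P.round(4).tolist(),t.round(4)); m=P.mean(0); a=(P[0]+P[1]-P[2]-P[3])/2
print(m.round(4),np.linalg.norm(a),np.linalg.norm(P[0]-P[1]),'yaw',np.degrees(np.arctan2(a[1],a[0])),'tip yaw',np.degrees(np.arctan2(*(m-t)[[1,0]])),np.linalg.norm((m-t)[:2]))
Rm=R.from_quat(o['ee_rot']).as_matrix(); print('heading',np.degrees(np.arctan2(Rm[1,0],Rm[0,0])))
print('to m in tool',Rm.T@(m-o['position'])*1000, Rm.T@(t-o['position'])*1000)
```

```text
[[0.6185, -0.3823, 0.032], [0.6091, -0.4029, 0.032], [0.5334, -0.3675, 0.032], [0.5429, -0.3468, 0.032]] [ 0.4718 -0.3262  0.016 ]
[ 0.576  -0.3749  0.032 ] 0.08348863571149821 0.022691216913642922 yaw -25.105782787357626 tip yaw -25.04904302781905 0.11494724558824301
heading -24.53762236263257
to m in tool [ 80.15890682  -5.80725481 205.39378764] [-34.78703592  -6.83424275 221.37017059]
```

>>> arm_command(
  targets="29 -2 20 0 0 0.01;29 -2 40 0 0 0;29 -2 40 0 0 0;0 0 40 0 0 0;0 0 30 0 0 0",
)

```text
clock: 7.28
position: [0.5816, -0.3779, 0.065]
ee_rot: [0.976, -0.218, -0.001, -0.0]
ft_force: [0.7, -0.2, 1.2]
grip_width: 0.704
```

>>> arm_command(
  targets="0 0 20 0 0 0;0 0 0 0 0 0",
)

```text
clock: 7.52
position: [0.5813, -0.378, 0.0461]
ee_rot: [0.976, -0.218, -0.001, -0.0]
ft_force: [-0.5, 0.2, 0.2]
grip_width: 0.702
```

Run:
```python
from h import *
o=obs()
c=manip.camera('wrist'); save(c,'w4');
```

```text
{'clock': 7.525, 'joint_pos': [0.7602, 0.662, -0.3598, 1.4319, 0.2458, 1.0942, -1.6538], 'position': [0.5813, -0.378, 0.0461], 'ee_rot': [0.9759, -0.2181, -0.001, -0.0004], 'ft_force': [-0.5141, 0.1637, 0.1953], 'torque': [0.0176, -0.0207, -0.0011], 'grip_width': 0.7025}
```

View pics/w4.png

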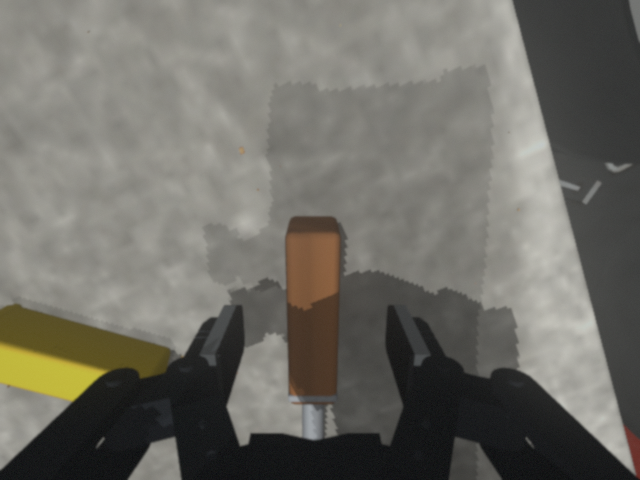

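>>> arm_command(
  targets="0 0 12 0 0 0;0 0 10 0 0 0;0 0 8 0 0 0;0 0 2 0 0 0",
)

```text
clock: 8.07
position: [0.5816, -0.3781, 0.0145]
ee_rot: [0.976, -0.218, -0.0, -0.0]
ft_force: [-0.4, -0.6, 0.1]
grip_width: 0.705
```

>>> arm_command(
  targets="0 0 0 0 0 0;0 0 0 0 0 0;0 0 0 0 0 0;0 0 0 0 0 0",
  grip=10,
  squeeze=70,
)

```text
clock: 8.57
position: [0.5823, -0.3785, 0.016]
ee_rot: [0.976, -0.218, 0.001, 0.0]
ft_force: [-0.3, -0.2, 4.9]
grip_width: 0.265
```

Run:
```python
from h import *
o=obs()
c=manip.camera('wrist'); save(c,'w5');
```

```text
{'clock': 8.575, 'joint_pos': [0.7553, 0.6961, -0.3521, 1.4468, 0.259, 1.0434, -1.6629], 'position': [0.5823, -0.3785, 0.016], 'ee_rot': [0.9759, -0.2183, 0.0005, 0.0002], 'ft_force': [-0.2975, -0.1948, 4.8551], 'torque': [0.049, 0.0394, -0.015], 'grip_width': 0.2646}
```

View pics/w5.png

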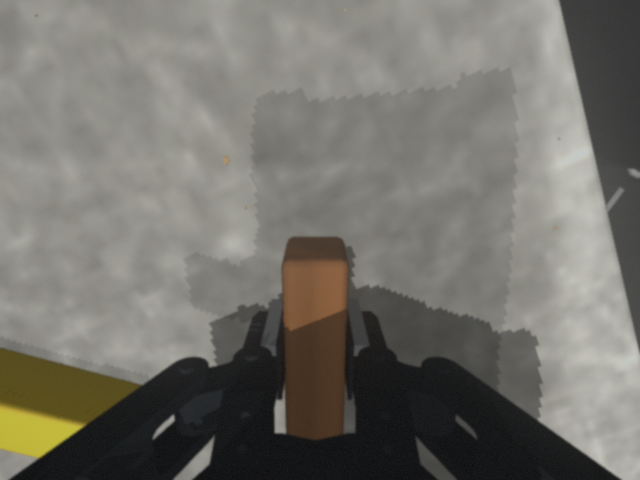

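>>> arm_command(
  targets="0 0 -10 0 0 0;0 0 -30 0 0 0;0 0 -40 0 0 0;0 0 -40 0 0 0;-13 -50 0 0 0 0",
)

```text
clock: 9.25
position: [0.5914, -0.3328, 0.1394]
ee_rot: [0.975, -0.222, 0.003, 0.002]
ft_force: [1.1, 1.0, -2.1]
grip_width: 0.265
```

>>> arm_command(
  targets="-13 -50 0 0 0 0;-13 -50 0 0 0 0;-13 -50 0 0 0 0;-13 -50 0 0 0 0;-13 -50 0 0 0 0",
)

```text
clock: 9.88
position: [0.6391, -0.0721, 0.1356]
ee_rot: [0.976, -0.218, -0.0, 0.0]
ft_force: [1.2, -0.2, -2.6]
grip_width: 0.267
```

>>> arm_command(
  targets="0 0 0 0 0 -0.18;0 0 0 0 0 -0.18;0 0 0 0 0 0",
)

```text
clock: 10.25
position: [0.639, -0.0737, 0.1354]
ee_rot: [0.999, -0.041, -0.0, -0.0]
ft_force: [0.6, -0.2, -0.8]
grip_width: 0.267
```

Run:
```python
from h import *
o=obs()
Rm=R.from_quat(o['ee_rot']).as_matrix(); print('heading',np.degrees(np.arctan2(Rm[1,0],Rm[0,0])))
c=manip.camera('wrist'); save(c,'w6'); 
c=manip.camera('top'); save(c,'t6',(310,170,510,320),4)
c=manip.camera('scene'); save(c,'s6',(320,100,520,250),4)
```

```text
{'clock': 10.25, 'joint_pos': [0.4477, 0.5013, -0.5423, 1.5102, 0.2687, 1.2053, -1.7887], 'position': [0.639, -0.0737, 0.1354], 'ee_rot': [0.9992, -0.0407, -0.0002, -0.0], 'ft_force': [0.6491, -0.1631, -0.8077], 'torque': [-0.0512, 0.0171, -0.0098], 'grip_width': 0.2675}
heading -4.661617388118953
```

View pics/w6.png

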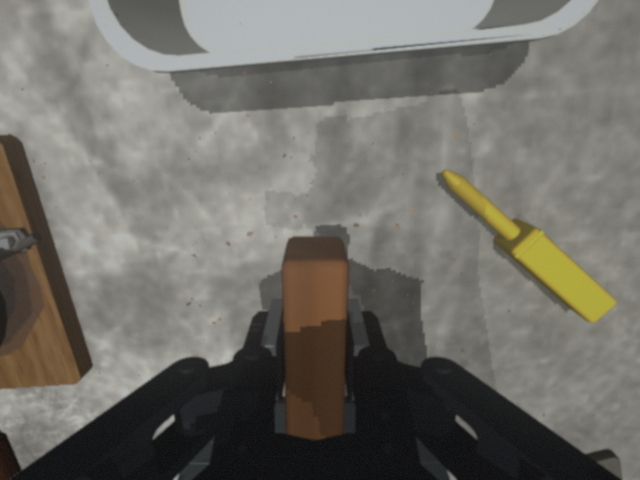

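View pics/t6.png

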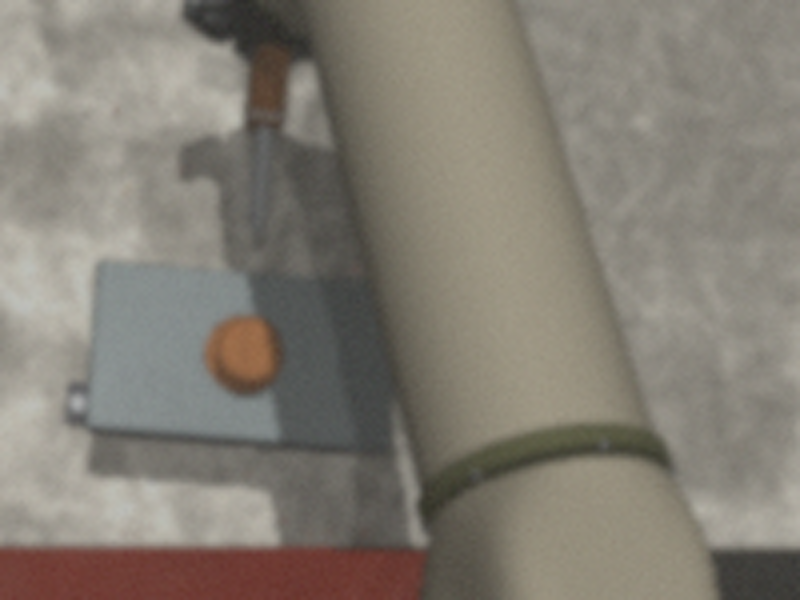

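View pics/s6.png

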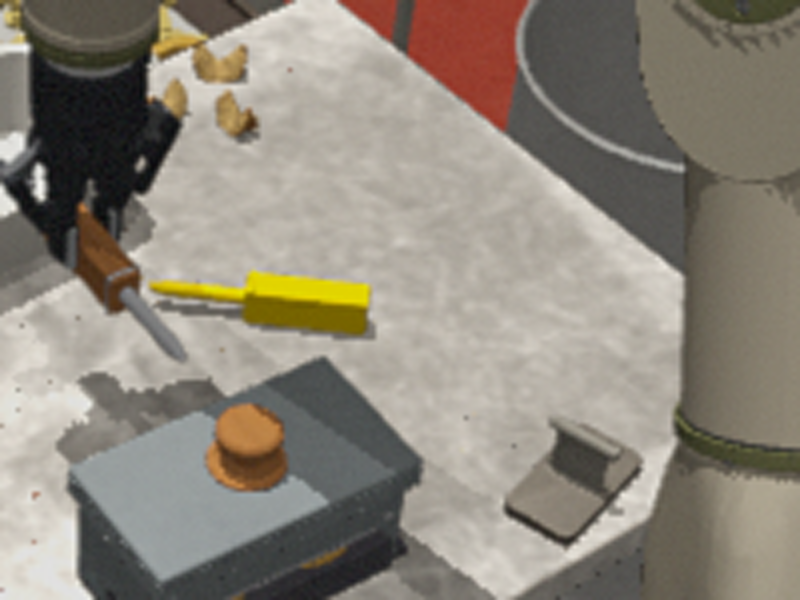

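Run:
```python
from h import *
o=manip.get_obs(); Rm=R.from_quat(o['ee_rot']).as_matrix()
c=manip.camera('top'); d=manip.camera('scene')
def tri(a,b):
    P=[K(x)@np.column_stack(Rt(x)) for x in (c,d)]
    X=cv2.triangulatePoints(P[0],P[1],np.array(a,float),np.array(b,float)).ravel(); X=X[:3]/X[3]
    print(X.round(4),'res',(proj(c,X)[0]-a).round(1)); return X
t=tri((374.4,231),(365.5,189.4)); print('tip in tool',Rm.T@(t-o['position'])*1000)
pred=o['position']+Rm@np.array([-.122,0,0]); print('pred px',(proj(c,pred)[0]-[310,170])*4,(proj(d,pred)[0]-[320,100])*4)
w=manip.camera('wrist')
for u in ((287,262),(346,262)):
    z=o['position'][2]+.016; print('back top edge in tool',Rm.T@(onz(w,u,z)-o['position'])*1000)
# predicted press lid corners w/ pose
yaw=np.radians(-4.2); ctr=np.array([.4405,-.057,0]); Z=R.from_euler('z',yaw).as_matrix()
for z in (.100,.105,.11):
  Q=np.array([[54,98],[54,-98],[-54,-98],[-54,98]])/1000
  W=np.array([ctr+Z@np.array([x,y,z]) for x,y in Q]); print(z,((proj(c,W)-[310,170])*4).round().tolist(),((proj(d,W)-[320,100])*4).round().tolist())
k=ctr+[0,0,.144];print('knob',(proj(c,k)[0]-[310,170])*4,(proj(d,k)[0]-[320,100])*4)
save(c,'t7',(325,190,425,290),8);save(d,'s7',(335,170,435,245),8)
```

```text
[ 0.5097 -0.0595  0.1425] res [-1.6 -1.4]
tip in tool [-130.157551     -3.44035953   -7.06327121]
pred px [256.12351785 228.29212898] [184.31762284 356.18004692]
back top edge in tool [ 35.04742238 -10.05503202 -16.0032681 ]
back top edge in tool [ 35.07555127  10.35314808 -16.00130388]
0.1 [[97.0, 261.0], [394.0, 285.0], [386.0, 449.0], [85.0, 425.0]] [[70.0, 475.0], [325.0, 363.0], [423.0, 467.0], [163.0, 589.0]]
0.105 [[98.0, 260.0], [396.0, 284.0], [387.0, 448.0], [85.0, 424.0]] [[70.0, 470.0], [325.0, 357.0], [424.0, 462.0], [163.0, 584.0]]
0.11 [[98.0, 258.0], [397.0, 282.0], [389.0, 448.0], [85.0, 423.0]] [[71.0, 464.0], [326.0, 352.0], [425.0, 457.0], [164.0, 578.0]]
knob [248.95356685 345.88809942] [252.16321971 423.43405815]
```

View pics/t7.png

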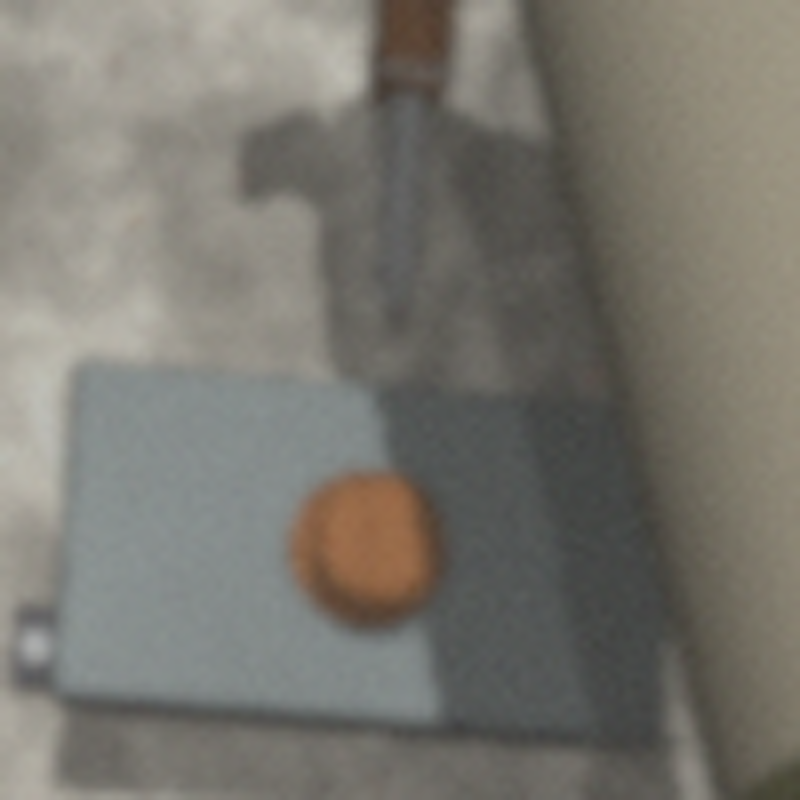

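View pics/s7.png

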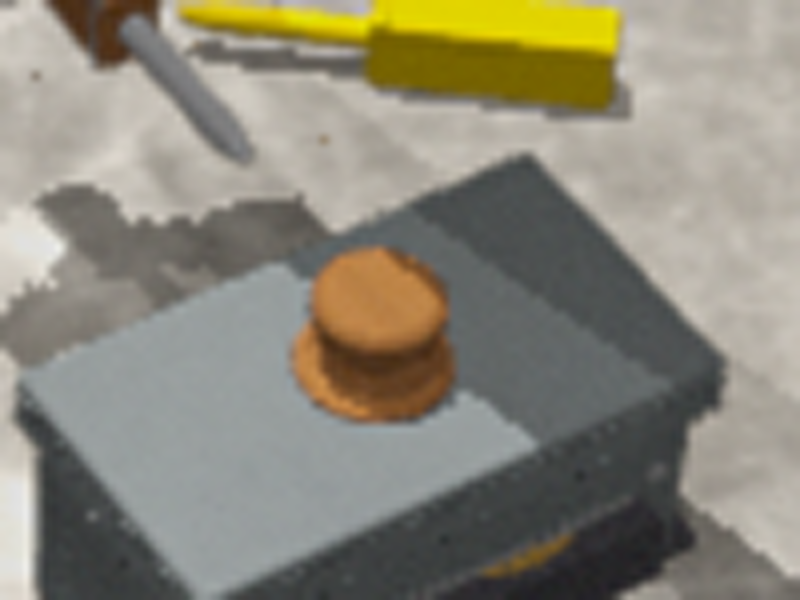

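>>> arm_command(
  targets="0 0 20 0 0 -0.012;0 0 25 0 0 0;0 0 20 0 0 0;0 0 10 0 0 0;0 0 0 0 0 0",
)

```text
clock: 11.18
position: [0.6389, -0.0736, 0.0595]
ee_rot: [0.999, -0.034, -0.001, -0.0]
ft_force: [-0.7, -0.4, -0.9]
grip_width: 0.267
```

Run:
```python
from h import *
o=obs()
Rm=R.from_quat(o['ee_rot']).as_matrix(); print('heading',np.degrees(np.arctan2(Rm[1,0],Rm[0,0])))
c=manip.camera('top'); save(c,'t8',(325,190,425,290),8)
d=manip.camera('scene'); save(d,'s8',(335,130,435,205),8)
for L in (118,122,125,128):
    p=o['position']+Rm@np.array([-L/1000,0,0]); print(L,(proj(c,p)[0]-[325,190])*8,(proj(d,p)[0]-[335,130])*8)
```

```text
{'clock': 11.175, 'joint_pos': [0.4331, 0.5791, -0.521, 1.5709, 0.3142, 1.0772, -1.8067], 'position': [0.6389, -0.0736, 0.0595], 'ee_rot': [0.9994, -0.0341, -0.0006, -0.0001], 'ft_force': [-0.7481, -0.4121, -0.9144], 'torque': [-0.0244, -0.0022, 0.0187], 'grip_width': 0.2668}
heading -3.9030096067105644
118 [369.66325998 327.34353474] [234.72307378 625.17375703]
122 [369.0046075  338.88927218] [241.36330014 632.74292879]
125 [368.51018463 347.55617432] [246.35545731 638.433472  ]
128 [368.01538971 356.22959811] [251.35792475 644.13576785]
```

View pics/t8.png

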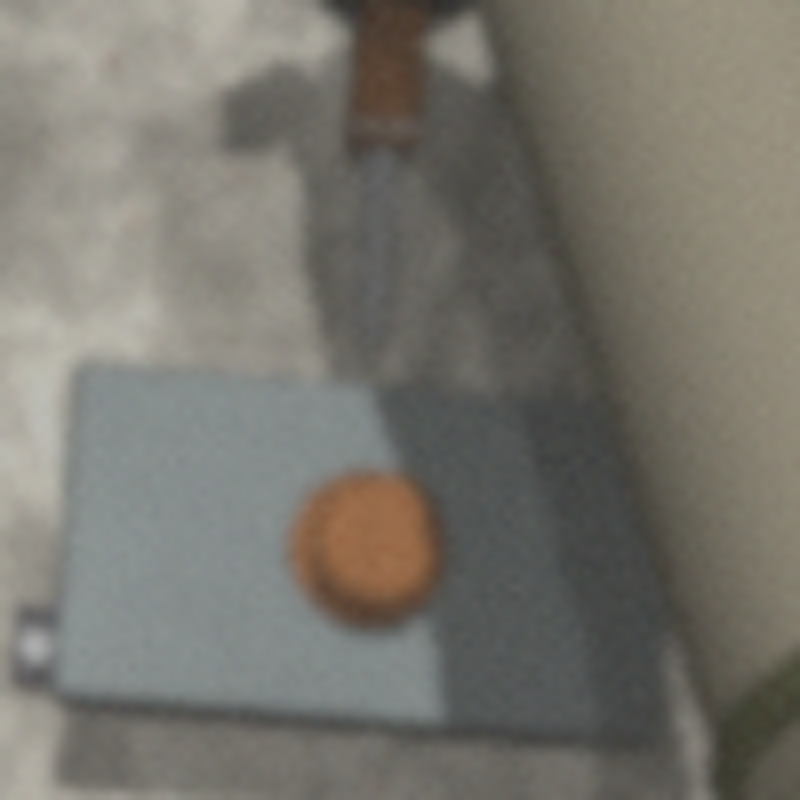

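View pics/s8.png

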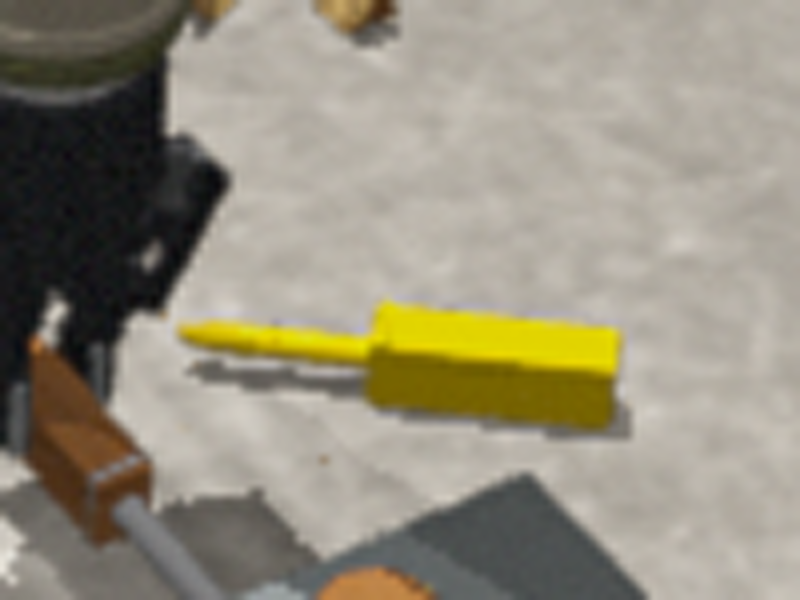

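>>> arm_command(
  targets="-8 0 -0.5 0 0 0;-6 0 0 0 0 0;-4 0 0 0 0 0;0 0 0 0 0 0",
)

```text
clock: 11.78
position: [0.621, -0.0725, 0.0611]
ee_rot: [0.999, -0.034, 0.0, 0.0]
ft_force: [0.7, 0.9, -1.6]
grip_width: 0.261
```

>>> arm_command(
  targets="-3 0 0 0 0 0;-3 0 0 0 0 0;-2 0 0 0 0 0",
)

```text
clock: 12.15
position: [0.6131, -0.0719, 0.0608]
ee_rot: [0.999, -0.034, 0.0, 0.0]
ft_force: [-0.2, -0.7, -1.1]
grip_width: 0.268
```

>>> arm_command(
  targets="-2 0 0.5 0 0 0;-2 0 0 0 0 0;-2 0 0 0 0 0",
)

```text
clock: 12.52
position: [0.6072, -0.0715, 0.0603]
ee_rot: [0.999, -0.034, 0.0, 0.0]
ft_force: [0.4, -0.5, -1.3]
grip_width: 0.266
```

>>> arm_command(
  targets="-2 0 0.5 0 0 0;-1 0 0 0 0 0;-1 0 0 0 0 0",
)

```text
clock: 12.9
position: [0.6049, -0.0713, 0.0606]
ee_rot: [0.999, -0.034, 0.002, 0.0]
ft_force: [7.7, -0.7, -2.5]
grip_width: 0.266
```

>>> arm_command(
  targets="4 0 0 0 0 0;0 -8 0 0 0 0;-3 0 0 0 0 0;-2 0 0 0 0 0;0 0 0 0 0 0",
)

```text
clock: 13.52
position: [0.6054, -0.0622, 0.0611]
ee_rot: [0.999, -0.034, 0.003, -0.001]
ft_force: [10.7, 2.1, -3.1]
grip_width: 0.264
```

>>> arm_command(
  targets="4 0 0 0 0 0;0 -8 0 0 0 0;-2 0 0 0 0 0;-2 0 0 0 0 0;0 0 0 0 0 0",
)

```text
clock: 14.15
position: [0.6059, -0.0545, 0.0611]
ee_rot: [0.999, -0.034, 0.003, -0.0]
ft_force: [10.1, 1.1, -2.6]
grip_width: 0.266
```

>>> arm_command(
  targets="4 0 0 0 0 0;0 -6 0 0 0 0;-2 0 0 0 0 0;-2 0 0 0 0 0;0 0 0 0 0 0",
)

```text
clock: 14.78
position: [0.6063, -0.0488, 0.0611]
ee_rot: [0.999, -0.034, 0.003, -0.0]
ft_force: [10.1, -0.4, -2.8]
grip_width: 0.265
```

>>> arm_command(
  targets="4 0 0 0 0 0;0 -5 0 0 0 0;-2 0 0 0 0 0;-2 0 0 0 0 0;0 0 0 0 0 0",
)

```text
clock: 15.4
position: [0.6067, -0.0439, 0.061]
ee_rot: [0.999, -0.034, 0.003, -0.0]
ft_force: [11.2, 0.5, -2.6]
grip_width: 0.268
```

>>> arm_command(
  targets="4 0 0 0 0 0;0 17 0 0 0 0;0 17 0 0 0 0;-2 0 0 0 0 0;-2 0 0 0 0 0",
)

```text
clock: 16.02
position: [0.604, -0.0802, 0.0608]
ee_rot: [0.999, -0.035, 0.003, 0.001]
ft_force: [12.3, -5.2, -2.2]
grip_width: 0.266
```

>>> arm_command(
  targets="0 0 0 0 0 0",
)

```text
clock: 16.15
position: [0.6041, -0.0799, 0.061]
ee_rot: [0.999, -0.034, 0.003, 0.001]
ft_force: [8.6, -4.8, -3.0]
grip_width: 0.264
```

>>> arm_command(
  targets="4 0 0 0 0 0;0 6 0 0 0 0;-2 0 0 0 0 0;-2 0 0 0 0 0;0 0 0 0 0 0",
)

```text
clock: 16.77
position: [0.6012, -0.0848, 0.0599]
ee_rot: [0.999, -0.034, -0.0, 0.001]
ft_force: [0.5, -3.4, -0.7]
grip_width: 0.267
```

>>> arm_command(
  targets="0 3 0 0 0 0;-2 0 0 0 0 0;-2 0 0 0 0 0;0 0 0 0 0 0",
)

```text
clock: 17.27
position: [0.597, -0.0867, 0.0598]
ee_rot: [0.999, -0.034, -0.0, 0.0]
ft_force: [-0.3, -0.7, -1.8]
grip_width: 0.268
```

>>> arm_command(
  targets="-3 0 0 0 0 0;-3 0 0 0 0 0;-3 0 0 0 0 0",
)

```text
clock: 17.65
position: [0.5884, -0.0871, 0.0601]
ee_rot: [0.999, -0.034, 0.0, 0.001]
ft_force: [2.4, -5.9, -1.2]
grip_width: 0.263
```

Lateral force toward -y; shift 2 mm that way and go on.

>>> arm_command(
  targets="0 2 0 0 0 0;-2 0 0 0 0 0;-3 0 0 0 0 0;0 0 0 0 0 0",
)

```text
clock: 18.15
position: [0.5828, -0.0876, 0.0597]
ee_rot: [0.999, -0.034, -0.0, -0.0]
ft_force: [-0.4, 0.6, -1.4]
grip_width: 0.262
```

>>> arm_command(
  targets="-4 0 0 0 0 0;-4 0 0 0 0 0;-4 0 0 0 0 0;-3 0 0 0 0 0",
)

```text
clock: 18.65
position: [0.5679, -0.0869, 0.0598]
ee_rot: [0.999, -0.034, 0.0, 0.0]
ft_force: [-0.3, -0.2, -0.6]
grip_width: 0.267
```

>>> arm_command(
  targets="-4 0 0 0 0 0;-4 0 0 0 0 0;-4 0 0 0 0 0;-4 0 0 0 0 0;-2 0 0 0 0 0",
)

```text
clock: 19.27
position: [0.5499, -0.0856, 0.0598]
ee_rot: [0.999, -0.034, -0.0, 0.0]
ft_force: [0.4, 0.5, -1.3]
grip_width: 0.262
```

>>> arm_command(
  targets="-2 0 0 0 0 0;-2 0 0 0 0 0;-2 0 0 0 0 0;-1 0 0 0 0 0;-1 0 0 0 0 0",
)

```text
clock: 19.9
position: [0.5433, -0.0851, 0.0601]
ee_rot: [0.999, -0.034, 0.001, 0.0]
ft_force: [7.0, -1.0, -4.9]
grip_width: 0.262
```

>>> arm_command(
  targets="-2 0 0 0 0 0;0 0 0 0 0 0",
)

```text
clock: 20.15
position: [0.5433, -0.0852, 0.0608]
ee_rot: [0.999, -0.034, 0.004, -0.0]
ft_force: [12.9, -0.7, -8.1]
grip_width: 0.265
```

Run:
```python
from h import *
o=obs()
save(manip.camera('wrist'),'w9'); c=manip.camera('top'); save(c,'t9',(310,170,510,320),4)
d=manip.camera('scene'); save(d,'s9',(320,100,520,250),4)
```

```text
{'clock': 20.15, 'joint_pos': [0.5475, 0.3954, -0.5587, 1.8321, 0.249, 0.9767, -1.7547], 'position': [0.5433, -0.0852, 0.0608], 'ee_rot': [0.9994, -0.0341, 0.0035, -0.0], 'ft_force': [12.926, -0.7402, -8.1051], 'torque': [-0.2654, -3.0761, 0.0531], 'grip_width': 0.2653}
```

View pics/t9.png

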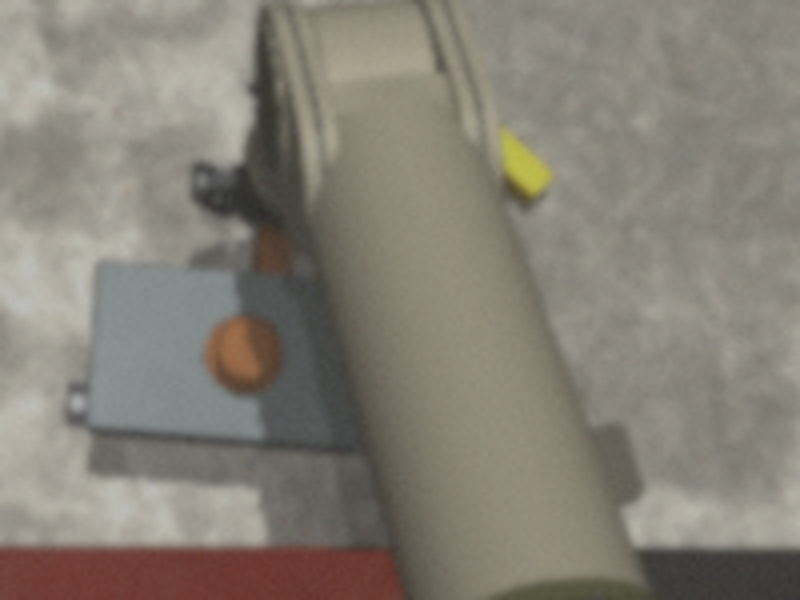

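View pics/s9.png

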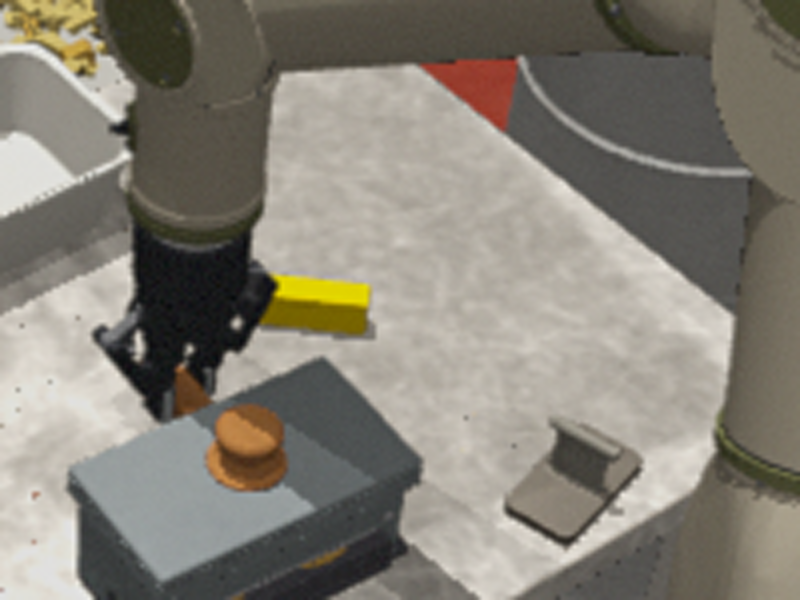

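View pics/w9.png

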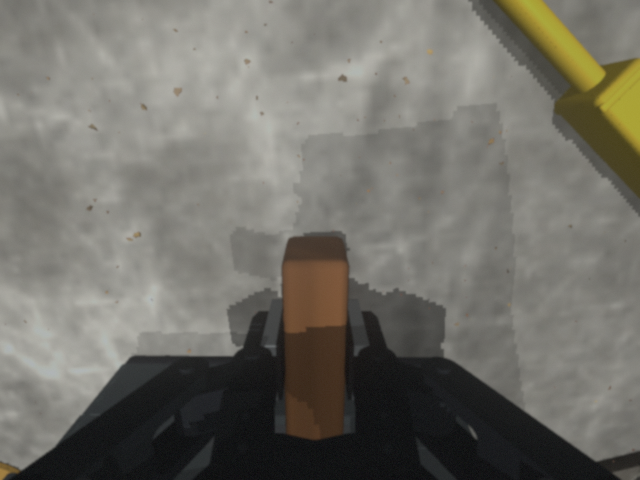

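>>> arm_command(
  targets="1 0 1 0 0 0;0 0 1 0 0 0;0 0 1 0 0 0;0 0 0 0 0 0",
)

```text
clock: 20.8
position: [0.5433, -0.0851, 0.058]
ee_rot: [0.999, -0.034, 0.002, 0.0]
ft_force: [5.8, 0.3, -0.0]
grip_width: 0.271
```

>>> arm_command(
  targets="0 0 1 0 0 0;0 0 0 0 0 0",
)

```text
clock: 21.05
position: [0.5433, -0.0851, 0.057]
ee_rot: [0.999, -0.034, 0.002, 0.0]
ft_force: [6.3, -0.4, 0.7]
grip_width: 0.264
```

>>> arm_command(
  targets="0 0 1 0 0 0;0 0 0 0 0 0",
)

```text
clock: 21.3
position: [0.5434, -0.0851, 0.0565]
ee_rot: [0.999, -0.034, 0.002, 0.0]
ft_force: [4.2, -0.9, 6.6]
grip_width: 0.267
```

Resting on the slot's lower edge. Release gently.

>>> arm_command(
  targets="0 0 -0.5 0 0 0;0 0 0 0 0 0",
  grip=26,
  squeeze=20,
)

```text
clock: 21.55
position: [0.5409, -0.085, 0.0552]
ee_rot: [0.999, -0.034, -0.0, 0.0]
ft_force: [0.8, -0.5, 0.4]
grip_width: 0.307
```

>>> arm_command(
  targets="0 0 0 0 0 0;0 0 0 0 0 0;0 0 0 0 0 0;0 0 0 0 0 0",
  grip=50,
)

```text
clock: 22.05
position: [0.5412, -0.085, 0.0553]
ee_rot: [0.999, -0.034, -0.0, 0.0]
ft_force: [0.6, 0.4, -0.0]
grip_width: 0.581
```

Run:
```python
from h import *
o=obs()
save(manip.camera('wrist'),'w10')
d=manip.camera('scene'); save(d,'s10',(320,100,520,250),4)
```

```text
{'clock': 22.05, 'joint_pos': [0.5446, 0.4036, -0.5562, 1.8351, 0.2535, 0.9738, -1.7584], 'position': [0.5412, -0.085, 0.0553], 'ee_rot': [0.9994, -0.0341, -0.0, 0.0], 'ft_force': [0.5752, 0.3926, -0.0283], 'torque': [-0.0001, 0.0123, 0.0069], 'grip_width': 0.5809}
```

View pics/w10.png

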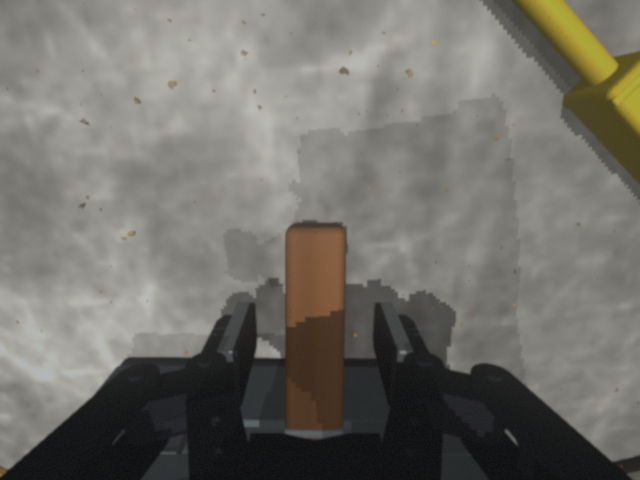

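View pics/s10.png

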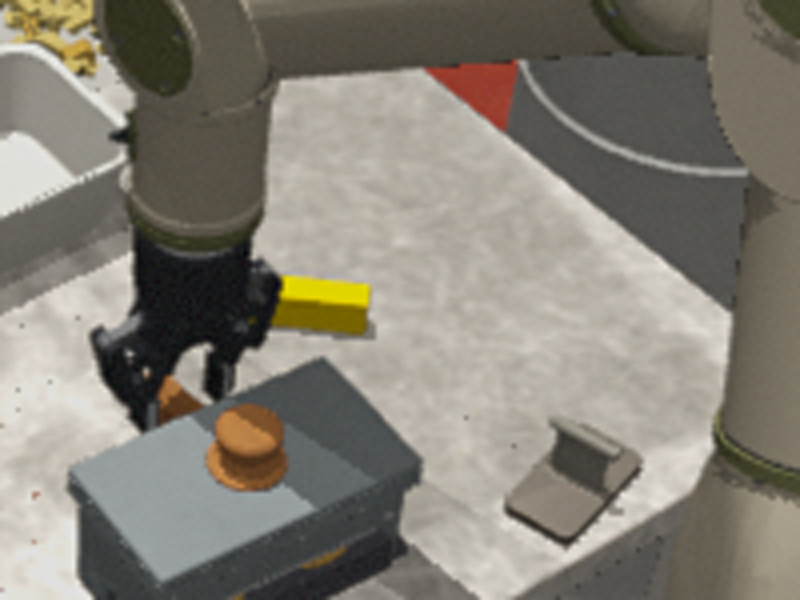

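>>> arm_command(
  targets="0 0 -15 0 0 0;0 0 -30 0 0 0;0 0 -40 0 0 0;-20 0 -40 0 0 0;-20 0 0 0 0 0",
)

```text
clock: 22.78
position: [0.5028, -0.082, 0.1845]
ee_rot: [0.999, -0.034, 0.003, 0.001]
ft_force: [0.0, -0.3, -0.3]
grip_width: 0.587
```

Run:
```python
from h import *
o=obs()
c=manip.camera('wrist');save(c,'w11'); save(c,'w11z',(220,100,420,250),4)
d=manip.camera('scene'); save(d,'s11',(340,150,440,225),8)
# predicted handle top corners if level & seated, y from TCP at press
Z=R.from_euler('z',np.radians(-3.95)).as_matrix(); 
b=np.array([.5433,-.0851,0])+Z@np.array([-.009,0,0])  # handle centre
for z in (.076,.073):
  W=np.array([b+Z@np.array([x,y,z]) for x,y in ((.045,.012),(.045,-.012),(-.045,-.012),(-.045,.012))])
  print(z,proj(c,W).round(1).tolist(),((proj(d,W)-[340,150])*8).round().tolist())
```

```text
{'clock': 22.775, 'joint_pos': [0.6301, 0.1614, -0.6053, 1.8138, 0.1001, 1.1903, -1.6442], 'position': [0.5028, -0.082, 0.1845], 'ee_rot': [0.9994, -0.0338, 0.0031, 0.0006], 'ft_force': [0.0085, -0.33, -0.2848], 'torque': [0.0246, 0.0384, -0.0547], 'grip_width': 0.5868}
0.076 [[296.5, 130.3], [334.5, 130.4], [332.2, 263.5], [298.2, 263.5]] [[115.0, 314.0], [175.0, 288.0], [325.0, 455.0], [264.0, 483.0]]
0.073 [[296.7, 130.3], [334.2, 130.3], [332.0, 262.0], [298.4, 262.0]] [[115.0, 321.0], [174.0, 295.0], [324.0, 462.0], [264.0, 489.0]]
```

View pics/w11.png

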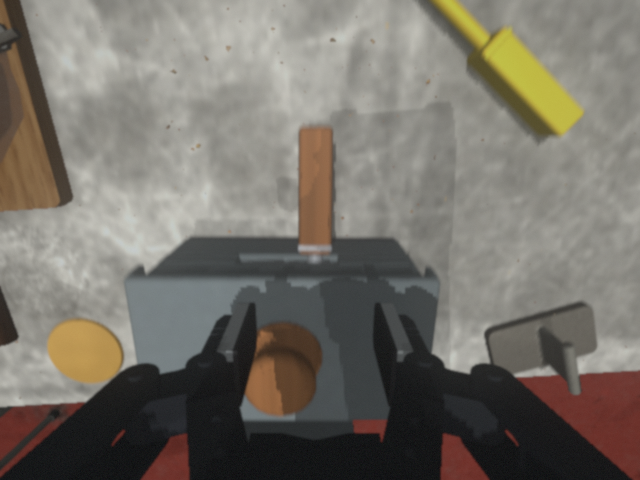

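View pics/s11.png

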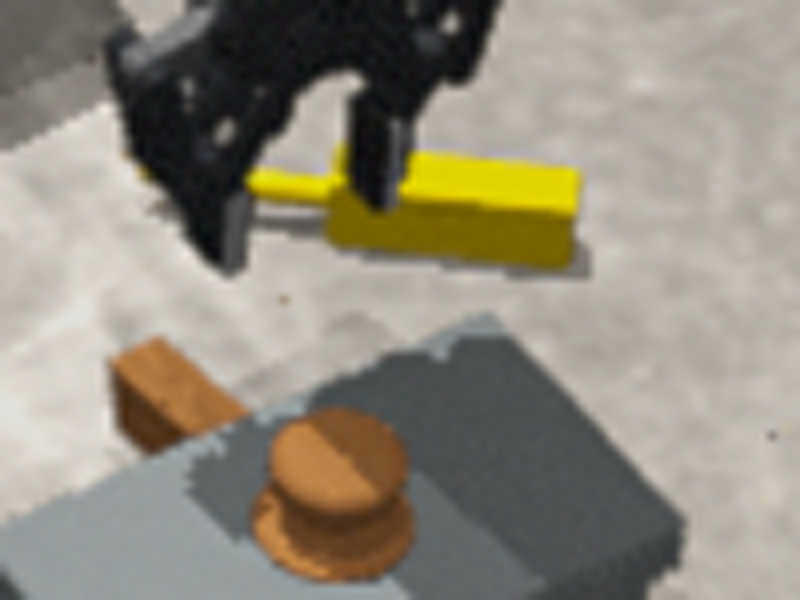

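View pics/w11z.png

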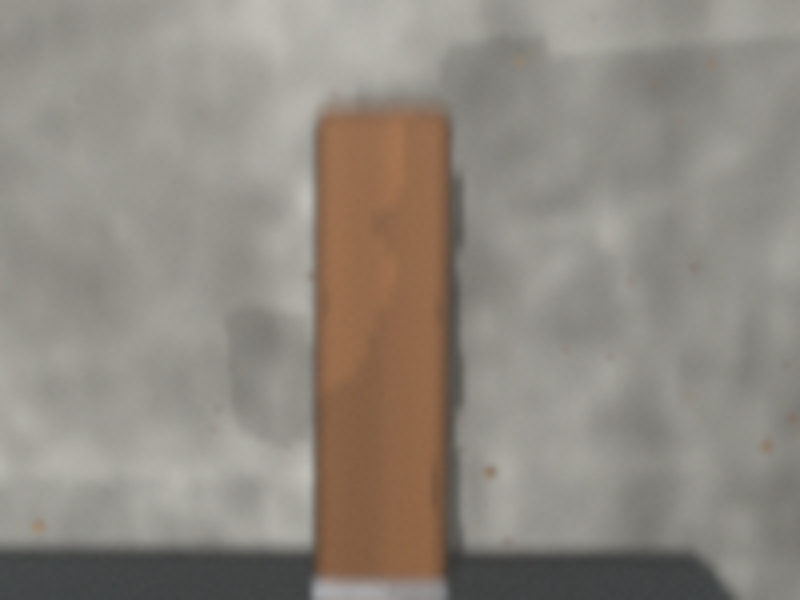

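>>> arm_command(
  targets="40 0 0 0 0 0;40 0 0 0 0 0;40 0 0 0 0 0;0 0 0 0 0 0",
  grip=0,
)

```text
clock: 23.38
position: [0.6229, -0.0902, 0.1792]
ee_rot: [0.999, -0.034, -0.0, -0.001]
ft_force: [-1.6, -0.0, -0.3]
grip_width: 0.0
```

Run:
```python
from h import *
o=obs()
c=manip.camera('top');save(c,'t12',(325,190,425,265),8)
d=manip.camera('scene'); save(d,'s12',(340,130,440,205),8)
```

```text
{'clock': 23.375, 'joint_pos': [0.5096, 0.4408, -0.5768, 1.5015, 0.2441, 1.2727, -1.7343], 'position': [0.6229, -0.0902, 0.1792], 'ee_rot': [0.9994, -0.0341, -0.0004, -0.0008], 'ft_force': [-1.6256, -0.0368, -0.3038], 'torque': [-0.0115, -0.0067, -0.0528], 'grip_width': 0.0001}
```

View pics/t12.png

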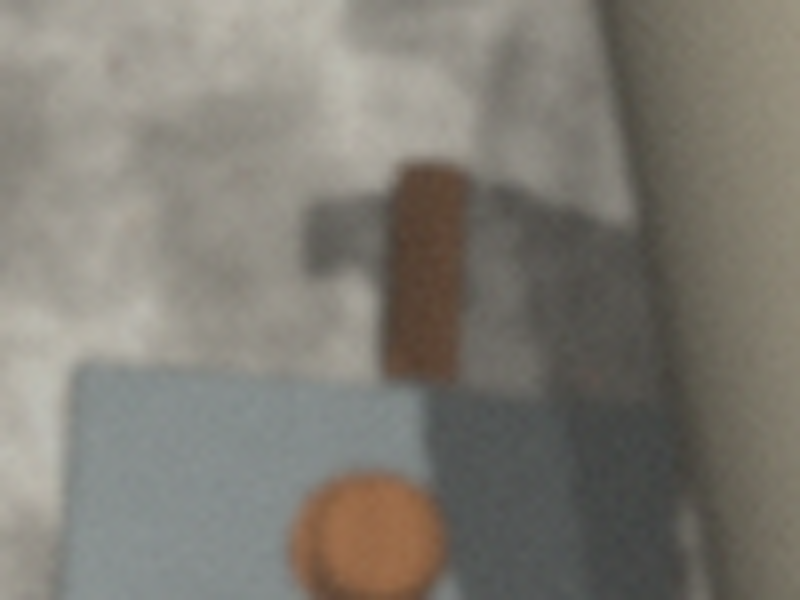

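View pics/s12.png

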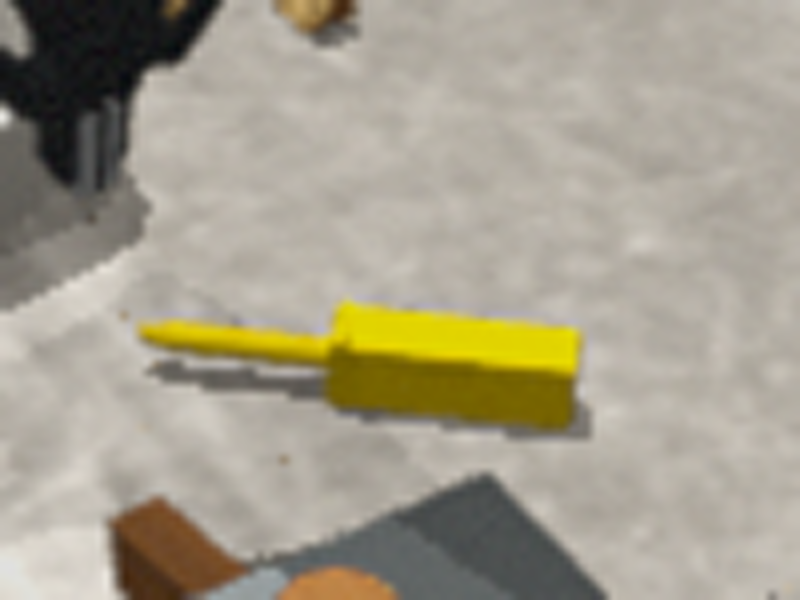

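>>> arm_command(
  targets="0 0 30 0 0 0;0 0 40 0 0 0;0 0 30 0 0 0;0 0 20 0 0 0;0 0 6 0 0 0",
)

```text
clock: 24.1
position: [0.6204, -0.0906, 0.0537]
ee_rot: [0.999, -0.034, -0.001, 0.0]
ft_force: [0.3, -0.2, 1.0]
grip_width: 0.001
```

>>> arm_command(
  targets="-8 0 0 0 0 0;-6 0 0 0 0 0;-3 0 0 0 0 0;-3 0 0 0 0 0",
)

```text
clock: 24.6
position: [0.6011, -0.0892, 0.0549]
ee_rot: [0.999, -0.034, 0.0, 0.0]
ft_force: [1.2, 0.0, -0.7]
grip_width: 0.0
```

>>> arm_command(
  targets="-2 0 0 0 0 0;-1 0 0 0 0 0;0 0 0 0 0 0",
)

```text
clock: 24.98
position: [0.5981, -0.0889, 0.0543]
ee_rot: [0.999, -0.034, 0.0, 0.0]
ft_force: [-0.4, 0.3, 0.9]
grip_width: 0.002
```

>>> arm_command(
  targets="-2 0 0 0 0 0;0 0 0 0 0 0",
)

```text
clock: 25.22
position: [0.596, -0.0887, 0.0543]
ee_rot: [0.999, -0.034, -0.0, 0.0]
ft_force: [0.4, 0.7, 0.0]
grip_width: -0.004
```

Run:
```python
from h import *
o=obs()
c=manip.camera('wrist');save(c,'w13')
d=manip.camera('scene'); save(d,'s13',(340,130,440,205),8)
```

```text
{'clock': 25.225, 'joint_pos': [0.5088, 0.5126, -0.5514, 1.6892, 0.3051, 1.0267, -1.7839], 'position': [0.596, -0.0887, 0.0543], 'ee_rot': [0.9994, -0.0341, -0.0001, 0.0], 'ft_force': [0.3916, 0.6608, 0.0138], 'torque': [0.023, -0.0104, -0.0496], 'grip_width': -0.004}
```

View pics/w13.png

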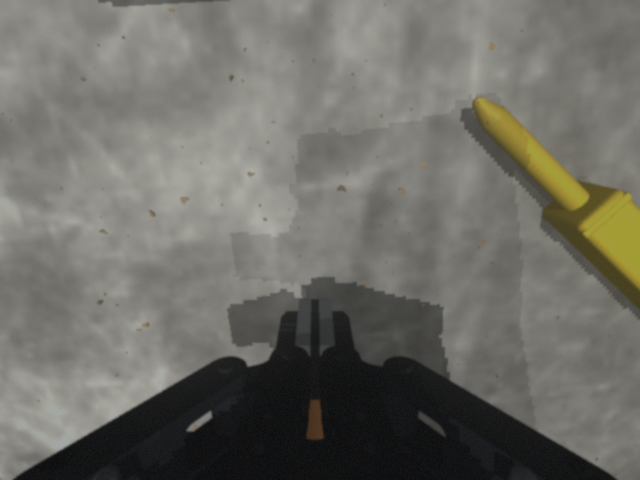

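View pics/s13.png

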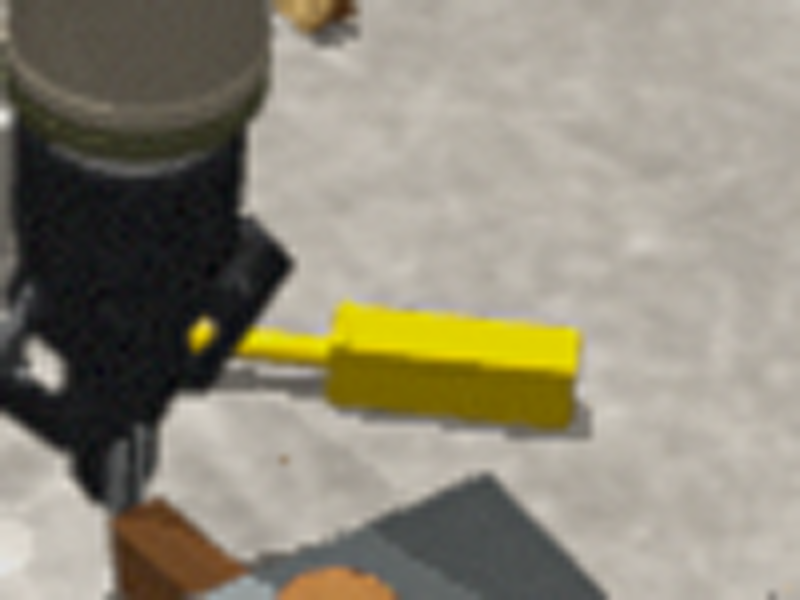

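>>> arm_command(
  targets="-1.5 0 0 0 0 0;-1 0 0 0 0 0;0 0 0 0 0 0",
)

```text
clock: 25.7
position: [0.5941, -0.0886, 0.0546]
ee_rot: [0.999, -0.034, 0.001, 0.0]
ft_force: [2.2, 0.5, -0.4]
grip_width: 0.001
```

>>> arm_command(
  targets="-1 0 0 0 0 0;-1 0 0 0 0 0;0 0 0 0 0 0",
)

```text
clock: 26.08
position: [0.5936, -0.0886, 0.0554]
ee_rot: [0.999, -0.034, 0.002, 0.0]
ft_force: [7.6, -0.8, 0.5]
grip_width: -0.001
```

>>> arm_command(
  targets="-1 0 0 0 0 0;-1 0 0 0 0 0;0 0 0 0 0 0",
)

```text
clock: 26.45
position: [0.5933, -0.0885, 0.0563]
ee_rot: [0.999, -0.034, 0.004, 0.0]
ft_force: [14.3, -1.7, 0.8]
grip_width: 0.002
```

>>> arm_command(
  targets="5 0 0 0 0 0;20 0 0 0 0 0;0 0 -40 0 0 0;0 0 -50 0 0 0;0 0 -40 0 0 0",
)

```text
clock: 27.08
position: [0.6141, -0.0899, 0.1857]
ee_rot: [0.999, -0.034, -0.001, 0.0]
ft_force: [1.1, 0.7, -1.0]
grip_width: 0.003
```

>>> arm_command(
  targets="-60 0 -10 0 0 0;-55 0 -10 0 0 0;0 0 -10 0 0 0;0 0 0 0 0 0",
)

```text
clock: 27.58
position: [0.5003, -0.0825, 0.2152]
ee_rot: [0.999, -0.034, 0.001, 0.0]
ft_force: [0.5, 0.4, 0.4]
grip_width: -0.002
```

Run:
```python
from h import *
o=obs()
c=manip.camera('wrist');save(c,'w14',(160,80,480,320),2.5)
d=manip.camera('scene'); save(d,'s14',(340,150,440,225),8)
t=manip.camera('top'); save(t,'t14')
```

```text
{'clock': 27.575, 'joint_pos': [0.6587, 0.1349, -0.6283, 1.7748, 0.0841, 1.2571, -1.6306], 'position': [0.5003, -0.0825, 0.2152], 'ee_rot': [0.9994, -0.0343, 0.0007, 0.0004], 'ft_force': [0.4959, 0.403, 0.4376], 'torque': [-0.005, -0.0458, -0.0219], 'grip_width': -0.0017}
```

View pics/w14.png

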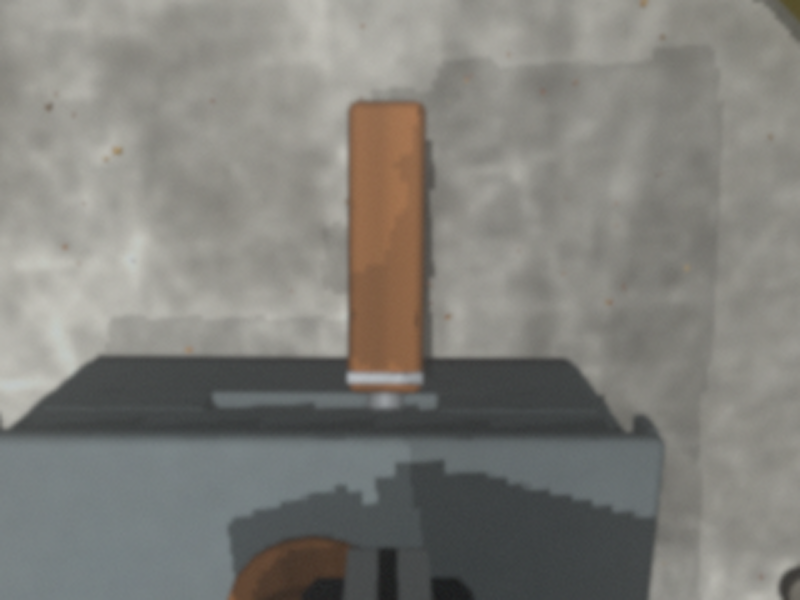

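View pics/s14.png

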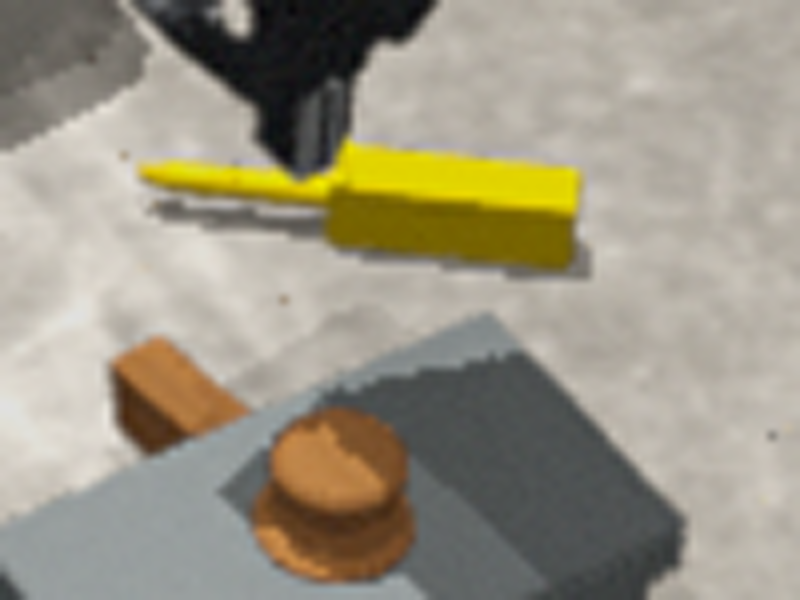

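View pics/t14.png

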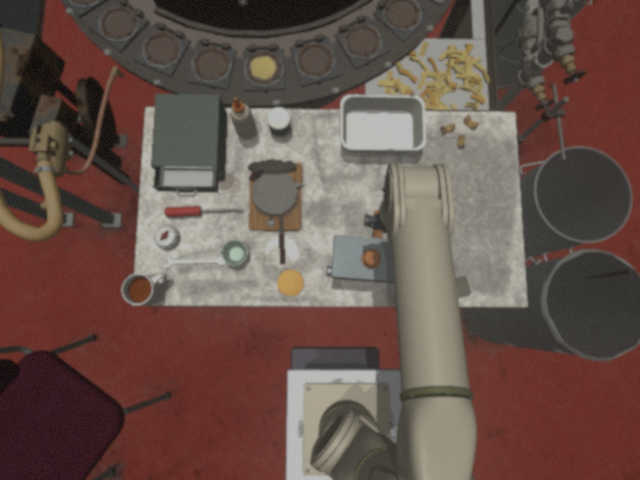

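Run:
```python
from h import *
from scipy.optimize import least_squares
c=manip.camera('wrist'); d=manip.camera('scene')
pw=np.array([[350,101],[424,101],[423,380],[347,380]])/2.5+[159.8,79.8]; ps=np.array([[111,362],[163,338]])/8+[339.94,149.94]
cc=np.array([[.045,.012,.016],[.045,-.012,.016],[-.045,-.012,.016],[-.045,.012,.016]])
def W(p):
    return p[:3]+R.from_euler('zy',[p[3],p[4]]).apply(cc)
def f(p):
    w=W(p); return np.r_[(proj(c,w)-pw).ravel(),(proj(d,w[:2])-ps).ravel()]
s=least_squares(f,[.535,-.085,.055,-.07,.1]); p=s.x; print(p[:3].round(4),np.degrees(p[3:]).round(1),s.fun.round(1))
Z=R.from_euler('z',np.radians(-3.95)).as_matrix(); ctr=np.array([.4405,-.057,0])
for q in ([-.045,0,-.016],[-.045,0,.016],[-.045,0,0],[-.115,0,0]): print((Z.T@(p[:3]+R.from_euler('zy',p[3:]).apply(q)-ctr)*1000).round(1))
# knob top
k=np.array([[338,460]])/8+[339.94,149.94]; print('knob pred px',(proj(d,ctr+[0,0,.144])-[340,150])*8)
```

```text
[ 0.5379 -0.0839  0.0329] [-4.3 -1. ] [-0.8 -0.2  0.8  0.  -1.   0.2  1.1  0.  -0.6  0.2  0.3  0.1]
[ 54.3 -19.8  16.1]
[ 53.8 -19.9  48.1]
[ 54.1 -19.9  32.1]
[-15.9 -19.4  30.9]
knob pred px [[344.32643941 446.8681163 ]]
```

Run:
```python
from h import *
from scipy.optimize import least_squares
c=manip.camera('wrist'); d=manip.camera('scene')
pw=np.array([[350,101],[424,101],[423,380],[347,380]])/2.5+[159.8,79.8]; ps=np.array([[111,362],[163,338]])/8+[339.94,149.94]
cc=np.array([[.045,.012,.016],[.045,-.012,.016],[-.045,-.012,.016],[-.045,.012,.016]])
Z=R.from_euler('z',np.radians(-3.95)).as_matrix(); ctr=np.array([.4405,-.057,0])
def pose(p): # depth gap g, y, tilt, cam offset(2)
    T=R.from_euler('y',p[2]); o=np.array([.05+p[0],p[1],.057])+T.apply([.045,0,0]); return o,T
def f(p):
    o,T=pose(p); w=ctr+(Z@(o+T.apply(cc)).T).T; return np.r_[(proj(c,w)-pw).ravel(),(proj(d,w[:2])-ps).ravel()]
s=least_squares(f,[.0,-.02,.1]); p=s.x; print(p[:2].round(4),np.degrees(p[2]).round(1),s.fun.round(1))
o,T=pose(p)
for q in ([-.045,0,-.016],[-.045,0,.016]): print((o+T.apply(q))*1000)
for tl in (0,5,10): print(tl,f([0,p[1],np.radians(tl)]).round(1))
```

```text
[ 0.0043 -0.0202] 19.8 [-0.6 -1.4  0.3 -1.3  0.6  1.2  0.3  1.2 -0.9  2.2 -0.1  2. ]
[ 48.91216029 -20.18295545  41.94762018]
[ 59.76128223 -20.18295545  72.05237982]
0 [-2.3  4.9  1.9  5.   0.5 13.4  0.4 13.4  0.4 -4.9  1.3 -5.1]
5 [-1.8  3.3  1.5  3.3  0.5 11.7  0.4 11.7  0.1 -3.1  1.  -3.3]
10 [-1.4  2.7  1.   2.8  0.6 10.   0.4  9.9 -0.1 -1.1  0.8 -1.3]
```

>>> arm_command(
  targets="0 -47 -5 0 0 0;0 -47 -5 0 0 0;0 -47 0 0 0 0;0 0 0 -0.187 0 0;0 0 0 -0.187 0 0",
)

```text
clock: 28.55
position: [0.5103, 0.0585, 0.2251]
ee_rot: [0.981, -0.034, -0.005, 0.189]
ft_force: [-0.4, -0.8, -1.1]
grip_width: -0.0
```

>>> arm_command(
  targets="0 0 0 -0.187 0 0;0 0 0 -0.187 0 0;0 0 0 -0.187 0 0;0 0 0 0 0 0",
)

```text
clock: 29.05
position: [0.5087, 0.0608, 0.221]
ee_rot: [0.892, -0.027, -0.017, 0.451]
ft_force: [-0.9, -0.3, -0.1]
grip_width: 0.003
```

Run:
```python
from h import *
o=obs()
c=manip.camera('wrist');save(c,'w15')
```

```text
{'clock': 29.05, 'joint_pos': [-0.1219, 0.5435, -0.6698, 1.6105, 0.8832, 1.9063, -2.5489], 'position': [0.5087, 0.0608, 0.221], 'ee_rot': [0.892, -0.0267, -0.0171, 0.451], 'ft_force': [-0.9078, -0.3149, -0.1316], 'torque': [0.9105, -0.088, 0.0659], 'grip_width': 0.003}
```

View pics/w15.png

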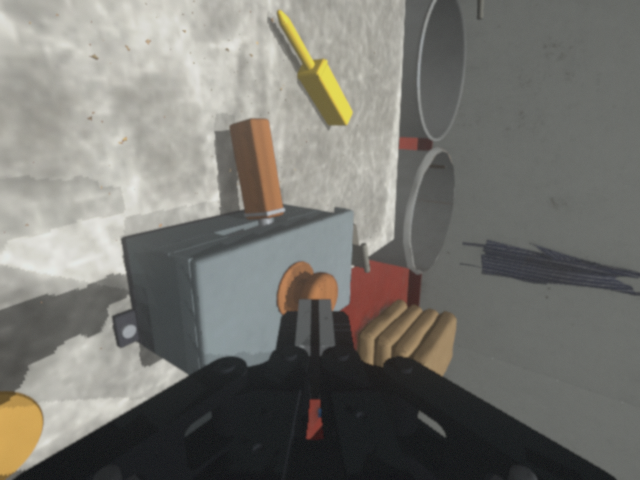

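Run:
```python
from h import *
c=manip.camera('wrist');save(c,'w15z',(120,100,300,260),5) if 0 else save(c,'w15z',(170,105,330,225),5)
Z=R.from_euler('z',np.radians(-3.95)).as_matrix(); ctr=np.array([.4405,-.057,0])
g=lambda P:(proj(c,ctr+(Z@(np.atleast_2d(P)/1000).T).T)-[170,105])*5
print('slot',g([[50,38,51],[50,-38,51],[50,-38,69],[50,38,69]]).round(0).tolist())
print('lid back edge top',g([[54,98,105],[54,-98,105]]).round(0).tolist())
print('back bottom/top', g([[50,93,0],[50,-93,0]]).round(0).tolist())
for tl in (0,10,20):
  T=R.from_euler('y',np.radians(tl)); o=np.array([50,-20,57])+T.apply([45,0,0])
  q=[[x,y,z] for x in (45,-45) for y,z in ((12,-16),(12,16),(-12,16))]
  print(tl,g(o+T.apply(q)).round(0).tolist())
```

```text
slot [[205.0, 644.0], [507.0, 559.0], [574.0, 573.0], [275.0, 663.0]]
lid back edge top [[97.0, 792.0], [890.0, 524.0]]
back bottom/top [[-265.0, 666.0], [507.0, 484.0]]
0 [[335.0, 93.0], [465.0, 94.0], [559.0, 94.0], [363.0, 581.0], [484.0, 608.0], [570.0, 582.0]]
10 [[279.0, 116.0], [399.0, 85.0], [494.0, 85.0], [365.0, 595.0], [483.0, 593.0], [569.0, 568.0]]
20 [[231.0, 152.0], [336.0, 93.0], [432.0, 93.0], [368.0, 609.0], [479.0, 579.0], [565.0, 554.0]]
```

View pics/w15z.png

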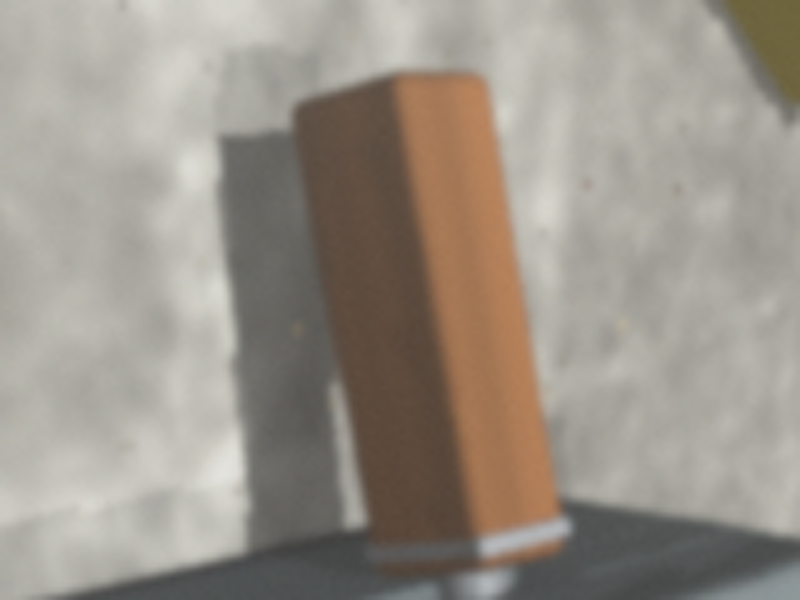

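Run:
```python
from h import *
c=manip.camera('wrist');save(c,'w15y',(200,180,300,255),8)
Z=R.from_euler('z',np.radians(-3.95)).as_matrix(); ctr=np.array([.4405,-.057,0])
g=lambda P:((proj(c,ctr+(Z@(np.atleast_2d(P)/1000).T).T)-[200,180])*8).round().tolist()
print('slot',g([[50,38,51],[50,-38,51],[50,-38,69],[50,38,69]]))
print('lid top corners',proj(c,ctr+(Z@(np.array([[54,98,105],[54,-98,105]])/1000).T).T), proj(c,ctr+(Z@(np.array([[50,93,0],[50,-93,0]])/1000).T).T))
```

```text
slot [[76.0, 437.0], [561.0, 299.0], [668.0, 320.0], [187.0, 467.0]]
lid top corners [[187.2869903  264.45949345]
 [346.75108226 210.04159359]] [[115.52346858 239.31241279]
 [270.41103491 202.22319989]]
```

View pics/w15y.png

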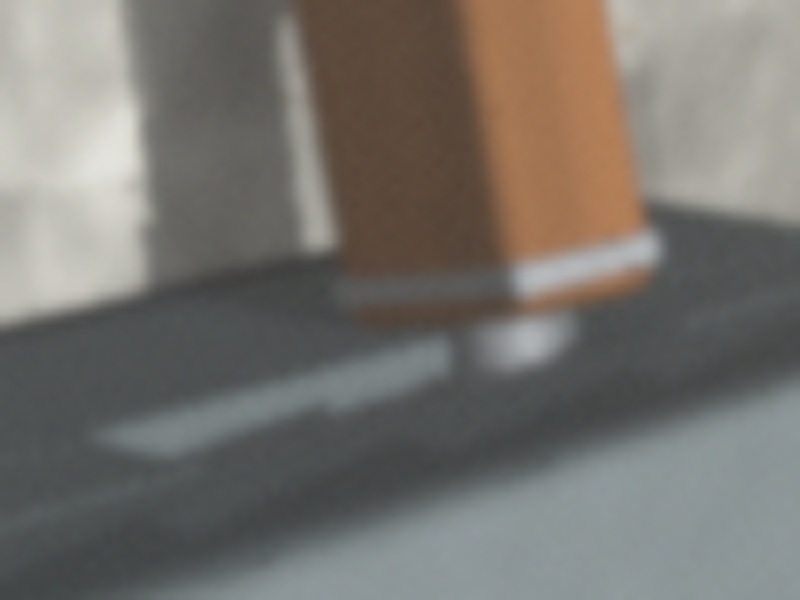

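Run:
```python
from h import *
obs(); d=manip.camera('scene'); save(d,'s16')
a=cv2.imread('pics/s14.png'); save(d,'s16c',(340,150,440,225),8)
```

```text
{'clock': 29.2, 'joint_pos': [-0.1148, 0.5357, -0.6699, 1.6089, 0.8819, 1.9045, -2.5478], 'position': [0.5099, 0.058, 0.2248], 'ee_rot': [0.8929, -0.0314, -0.0152, 0.449], 'ft_force': [0.3694, -1.1545, 0.1606], 'torque': [0.8075, -0.0352, 0.0507], 'grip_width': 0.0037}
```

View pics/s16.png

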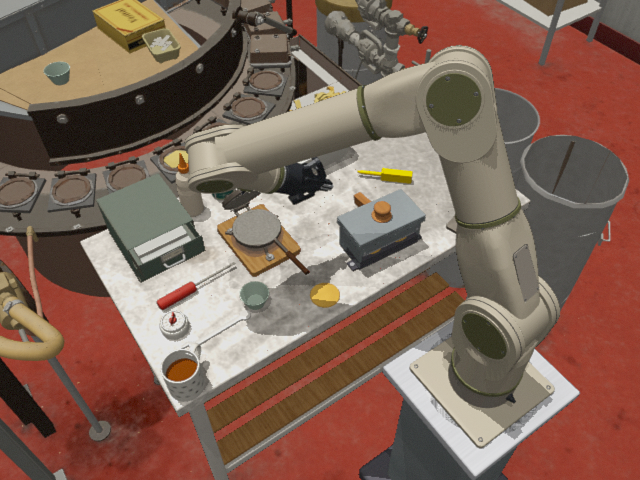

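View pics/s16c.png

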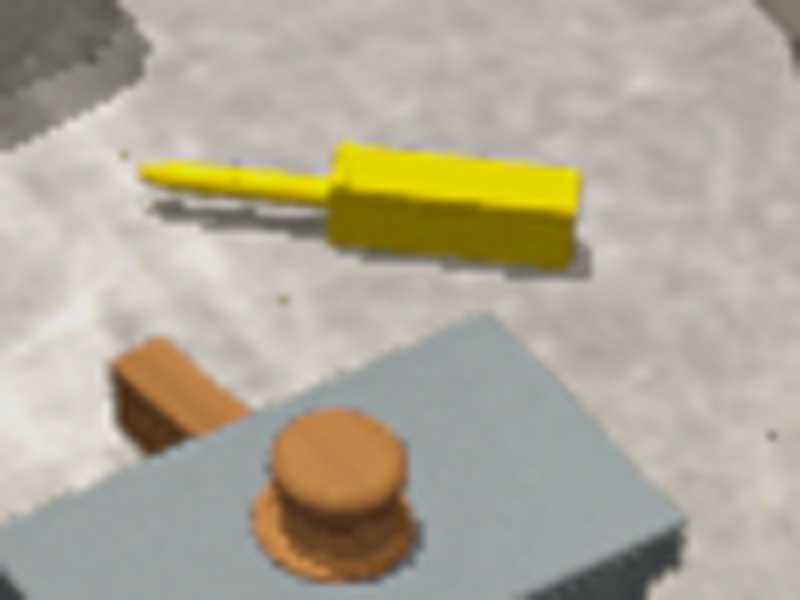

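>>> arm_command(
  targets="0 0 -20 0.187 0 0;0 0 -10 0.187 0 0;0 0 0 0.187 0 0;0 0 0 0.187 0 0;0 0 0 0.187 0 0",
)

```text
clock: 29.88
position: [0.5123, 0.0803, 0.2462]
ee_rot: [0.999, -0.036, 0.004, -0.003]
ft_force: [-0.6, -0.1, -1.1]
grip_width: -0.0
```

>>> arm_command(
  targets="0 0 -20 0 0 0;0 0 0 0 0 0;0 0 0 0 0 0",
)

```text
clock: 30.25
position: [0.511, 0.0813, 0.2637]
ee_rot: [0.999, -0.034, 0.001, 0.0]
ft_force: [-0.0, 0.2, -0.2]
grip_width: -0.001
```

Run:
```python
from h import *
obs(); d=manip.camera('scene'); save(d,'s17')
```

```text
{'clock': 30.25, 'joint_pos': [0.4973, 0.1529, -0.811, 1.6721, 0.1142, 1.3637, -1.9703], 'position': [0.511, 0.0813, 0.2637], 'ee_rot': [0.9994, -0.0341, 0.0008, 0.0003], 'ft_force': [-0.0336, 0.2287, -0.159], 'torque': [0.0616, 0.0116, -0.0229], 'grip_width': -0.0008}
```

View pics/s17.png

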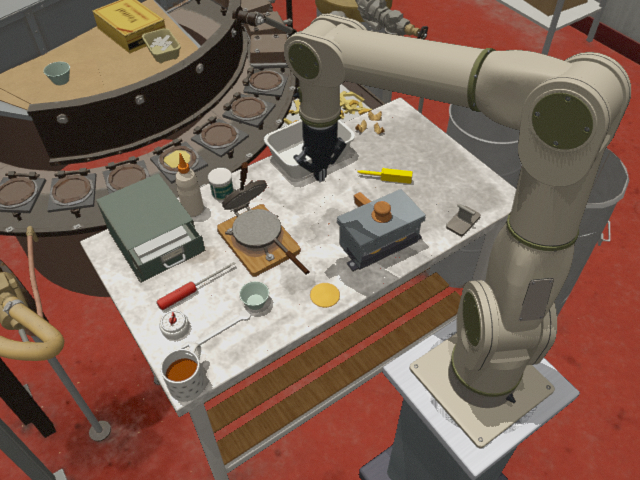

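Everything is in place, the bystanders match the first picture, and the robot is clear of everything.

```bash
python3 -c "
from h import *
print(manip.hand_in())"
```

```text
the job is handed in; nothing more can be done
None
```

The job is handed in at about 30 s: the lid is down, and the pin is in the hidden hole with its handle against the back of the press. However, the pin does not sit level.

- **Lid:** I pushed it down by the knob until it stopped firmly, with the knob top measured at about 144 mm. The last push peaked at 63 N at the wrist. The knob and lid looked unmoved in later pictures, to within about half a millimetre.
- **Finding the hole:** I felt along the slot in six spots that met solid plate. The seventh went in, about 16 to 20 mm to the −y side of the slot's middle.
- **Insertion:** I pushed the pin in level until the handle stopped. It had travelled about 60 mm past the plate face, against 61 mm expected.
- **After release (disagrees with "level"):** The handle drooped by about 10°, which fits the slack between the 12 mm shank and the 18 mm hole.
- **Handle contact:** I pushed on the handle's end again and it held firm at 14 N. By my measurements the handle's lower edge meets the back of the press, and its top edge stands about 5 mm off. The side view left 2–3 mm unexplained, which I put down to the handle's rounded edges.
- **Pose fits:** Two attempts to fit the pin's tilt from downward views gave unreliable results (−1° and 20°). The 10° comes from the later side view.
- **Other things on the table:** In the last scene picture they were where they started, by eye. The arm was clear, with about 0.3 N at the wrist.

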